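Complete the carton column and show its lot plate to the code reader

TASK

Stack the two loose white cartons squarely, one on the other, onto the white carton nearest the code reader. Then pick up the clear plate with the notched corner, which marks its frosted label end (the un-notched blank stays on its stand), and hold it level and label up, pointing straight in at the code reader's post, the middle of the frosted end about 8 cm below the reader's window. Finish while still holding it there, touching nothing else, and leave all other things where they are.

Things in the scene. Friction and masses are not known exactly. Their poses are not given: they have to be found in the camera images.
- carton_base: closed white carton, 100 (x) by 60 (y) by 45 mm high, 0.35 kg, the foot of the column; of the three cartons the one nearest the reader, towards the far side of the table. Origin at the centre of its underside, z up, x along the 100 mm side (a half turn makes no difference)
- carton_a: one of two loose closed cartons identical to carton_base (100 x 60 x 45 mm), lying on the table to the left; origin at the centre of its underside, x along the 100 mm side, z up. May be stacked first or second
- carton_b: the other loose carton, identical to carton_a, same frame; the two start on two places at the left that are swapped at random
- lot_plate: clear plastic plate 130 (x) x 46 (y) x 6 mm, 45 g, lying label up at any yaw on a fixed round stand (42 mm diameter, 28 mm high) at the robot's right. Origin: centre of its underside; z up out of the label face; x along its length to the frosted end (last 40 mm of the top). The corner at +x, +y has a 12 x 12 mm notch. Grip its plain end across the 46 mm width
- lot_label (a point): middle of the frosted label end, on the plate's top face, 45 mm from the plate's centre along its +x
- lot_notch (a point): centre of the missing corner: 59 mm along +x and 17 mm along +y from the plate's centre, at the top face
- blank_plate: blank plate of the same size and frame, frosted at its +x end too but with no notch, on a like stand at the robot's right; the two stands are swapped at random. Must stay put
- reader: fixed code reader. Origin on the table under its window's centre, marked by a crossed paper square; x runs from there to its post (near face at 100 mm); z up. Head 40 x 44 mm, 200 to 242 mm above the table, hangs over the origin on a 24 mm wide arm along x. Foot, 14 mm high, begins at x = 80 mm. The -x side and both flanks are open
- reader_spot (a point): point 120 mm above the reader's origin, 80 mm below its window, where the frosted end's middle should be held, the plate's +x along the reader's +x
- flat_tin: bystander: flat tin, 52 mm diameter, 36 mm high, origin under its centre, between column and reader
- tape_roll: bystander: roll of tape lying flat, 68 mm diameter, 24 mm high, origin under its centre, at the far left
- stapler: bystander: stapler, 110 (x) x 26 x 30 mm high, origin under its centre, at the far right
- flat_tin_2: bystander: flat tin like flat_tin, between the three cartons at the left
- wide_tin: bystander: tin, 72 mm diameter, 50 mm high, origin under its centre, behind flat_tin
Not all that is in view belongs to the job. Leave any orange or yellow look-alike of the carton_base alone.

How it is judged:
By the outcome, as a careful person would: the job done as asked, in the order asked, and still so for the second after the job is handed in, while the arm keeps its last pose, push and grip.
It also fails if it takes over 72 s, if anything falls off the work surface, if the arm or the gripper's body presses on something with over 40 N, if the wrist force passes 120 N, or if a joint passes its speed limit or range.

ROBOT

A 6-joint arm with a two-finger parallel gripper is mounted at the origin on the work surface. World frame = base frame: x ahead of the robot, y to its left, z up, the work surface at z = 0. Lengths are in mm, angles in rad, forces in N, time in s.
With the tool pointing down it reaches from about 400 to 925 mm from the base axis. Payload 12.5 kg.
Tool frame: the origin (TCP) lies midway between the tips of the shut fingers; the grasp point (between the pads) lies 19 mm behind it; z points along the fingers, y is the direction in which the jaws open and shut (so a half turn about z gives the same grasp; the last joint's range is limited). The gripper opens to 95 mm and grips with 3 to 60 N. Pads are 20 mm wide; open, the fingers measure 119 mm over their backs; the gripper's body (75 mm by 180 mm) begins 59 mm behind the grasp point.
Start: joints at [1.217, 0.491, 1.559, -0, 1.092, -0.106], TCP at [153.277, 605.932, 214.661] pointing down, gripper open.
Joint ranges: [-3.1, 3.1], [-0.84, 2.19], [0.05, 2.79], [-1.13, 4.28], [0.06, 2.93], [-2.69, 2.69]. Speed limits (rad/s): [2.22, 2.22, 2.79, 3.14, 3.14, 3.14].

INTERFACE

Orientations are given as [roll, pitch, yaw] about the fixed x, y, z axes, in that order (R = Rz(yaw) Ry(pitch) Rx(roll)).
In Python, from cell import env, eyes, job_done, boxes_of, regions_of gives the robot as it stands.
- The arm moves only by the tool send_rows, never from a script. Its argument "plan" is text: rows parted by semicolons, each of 5 numbers parted by spaces: the shift along the tool's x, y, z in mm, then the turn about the tool's z in rad, then the finger opening in mm, from 0 to 95.1. In form: x y z roll gripper; .... A call has 1 to 8 rows; each row shifts and turns the pose as measured when the row begins, along the tool's axes as they then stand; what a row does not reach is not made up. A row lasts 1/10 s, in which the tool goes at most 50 mm and 8.59 degrees, less where a joint would pass 70% of its speed; a pose out of reach is approached as far as the arm can. A call with a gripper value outside its range is refused whole. The fingers move at their own pace and stop on an object; the grip force is fixed at half the most. Time passes only in rows, so rows that do not move let the fingers close. It gives the time, the measured TCP pose, the force and the opening at its end, in the units of the state.
- env.state(): the state, without advancing time (a new reading comes with each control period).
- eyes.read_camera(name): name is "side" or "top" or "wrist"; returns a dict with "image" (480x640x3 uint8, red, green, blue), "vertical_fov" (degrees; the focal length in pixels is half the picture's height over the tangent of half this angle, whatever the lens; pixels are square), "cx", "cy" (the principal point, pixels), "extrinsics" (4x4, takes a point from camera to world coordinates). Camera axes: x right, y up, looking along -z (the intrinsics and any distortion apply to the point x, -y, -z); pixel columns grow to the right and rows downward; lengths in mm; the calibration is good to about 2 mm. A picture is of the moment at which its call begins. There is no depth.
- job_done(): hands the job in, once; it reports no verdict.
Trained networks look in a picture, given as the dict that the camera call returned (one of the last four; its "shot" number tells which), for a name from the list of things; names that differ only in an ending like _2 or _b are one class to them, and where a whole thing is asked for, a point or a joint stands for the part that bears it (a point fixed in the world has none). Each returns a list of dicts, best first, with "confidence" (0 to 1); they miss things now and then, are a little off and sometimes report something else, mostly with a low value. They report only what shows in the picture. A call takes as long as a camera call. They do not tell look-alikes from the thing itself.
- boxes_of(target, picture): "bbox" ([left, top, width, height] in pixels, round what is visible of it).
- regions_of(target, picture): "pixels" (480x640 bool, what is visible of it) and "bbox" ([left, top, width, height] in pixels, round what is visible of it).
The state is a dict: "t": time; "joints": joint angles; "qvel": joint speeds; "tau": joint torques, N m; "eef_pos": TCP position; "tcp_rot": TCP orientation; "ft_force": force on the tool from outside, world axes, zero at the start; "moment": the same for the moment, N m; "opening": opening from 0.0 (shut) to 1.0 (fully open).
Only numpy, scipy, OpenCV 4.12 (cv2) and the standard library are available. Lean on these libraries where they do the work, as an engineer would, in place of code of your own. Each camera call takes 0.05 s, during which the arm holds its last target.

## Working session

There is one attempt and no reset: what is moved stays moved. The work goes in short steps, Python scripts to look and compute and a tool call to move; the robot and the scene stay as the last step left them, time stands still between calls to the robot, and variables do not carry over. Pictures are saved under pics/ and viewed, and the job is handed in when it is done.

Besides the shell and the picture viewer there is one more tool, called as name(argument=value, ...), one argument or row to a line, values as JSON. send_rows: Moves the arm, as the interface text tells. Its arguments: {"type":"object","properties":{"plan":{"type":"string"}},"required":["plan"]}

```bash
ls; mkdir -p pics
python3 - <<'E'
from cell import env, eyes
import cv2, numpy as np
s=env.state()
print(s['t'],s['eef_pos'],s['tcp_rot'],s['opening'],s['joints'])
for n in ['top','side','wrist']:
    p=eyes.read_camera(n)
    print(n,p['vertical_fov'],p['cx'],p['cy'],[k for k in p if k!='image'],np.round(p['extrinsics'],3).tolist())
    for k in p:
        if k not in('image','extrinsics'): print(k,p[k])
    cv2.imwrite(f'pics/{n}0.png',p['image'][:,:,::-1])
E
```

```text
pics
0.0 [153.17382889 605.70221233 214.05343055] [-3.14048035e+00 -1.28376313e-04  2.89381178e+00] 0.9986226774768227 [ 1.21742296e+00  4.91588236e-01  1.55942187e+00  1.17513496e-05
  1.09170219e+00 -1.05597989e-01]
top 45.59046960400393 321.9054857355951 239.18350684671844 ['vertical_fov', 'cx', 'cy', 'extrinsics', 'shot'] [[0.003, 0.978, -0.21, 180.029], [-1.0, 0.002, -0.004, -10.903], [-0.004, 0.21, 0.978, 1445.474], [0.0, 0.0, 0.0, 1.0]]
vertical_fov 45.59046960400393
cx 321.9054857355951
cy 239.18350684671844
shot 1
side 53.550107071479566 318.73660292500045 241.0627215619367 ['vertical_fov', 'cx', 'cy', 'extrinsics', 'shot'] [[0.906, 0.32, -0.276, 148.193], [-0.422, 0.665, -0.616, -667.14], [-0.014, 0.675, 0.738, 886.24], [0.0, 0.0, 0.0, 1.0]]
vertical_fov 53.550107071479566
cx 318.73660292500045
cy 241.0627215619367
shot 2
wrist 62.8031148643883 324.089698919797 240.5679099029119 ['vertical_fov', 'cx', 'cy', 'extrinsics', 'shot'] [[0.245, -0.937, -0.249, 82.218], [0.97, 0.236, 0.064, 624.178], [-0.001, -0.257, 0.966, 384.952], [0.0, 0.0, 0.0, 1.0]]
vertical_fov 62.8031148643883
cx 324.089698919797
cy 240.5679099029119
shot 3
```

View pics/top0.png

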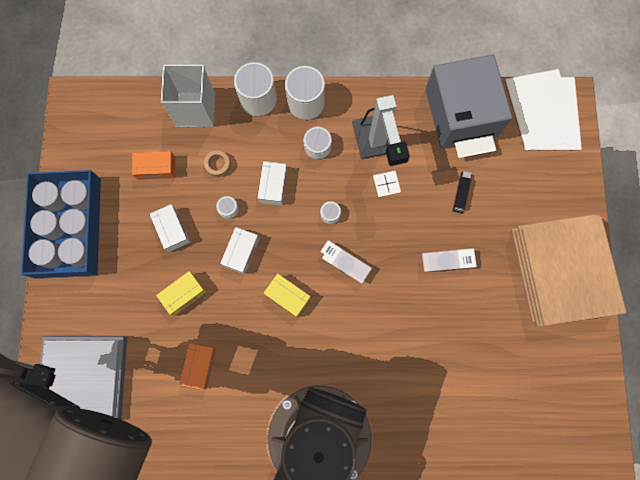

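View pics/side0.png

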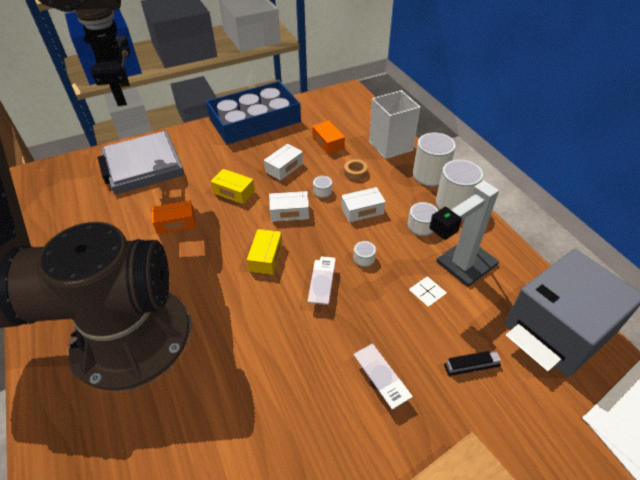

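View pics/wrist0.png

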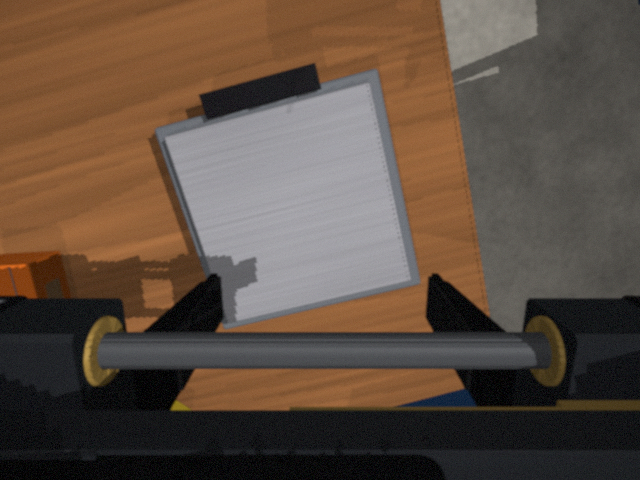

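```bash
cat > h.py <<'E'
import numpy as np, cv2
from scipy.optimize import minimize
def K(p):
    f=240/np.tan(np.radians(p['vertical_fov'])/2); return f,p['cx'],p['cy']
def proj(p,X):
    X=np.atleast_2d(X).astype(float); T=np.linalg.inv(p['extrinsics'])
    c=X@T[:3,:3].T+T[:3,3]; f,cx,cy=K(p)
    return np.c_[cx+f*c[:,0]/-c[:,2], cy-f*c[:,1]/-c[:,2]]
def unproj(p,uv,z):
    uv=np.atleast_2d(uv).astype(float); f,cx,cy=K(p)
    d=np.c_[(uv[:,0]-cx)/f,-(uv[:,1]-cy)/f,-np.ones(len(uv))]@p['extrinsics'][:3,:3].T
    o=p['extrinsics'][:3,3]; return o+d*((z-o[2])/d[:,2])[:,None]
def boxpts(x,y,yaw,L,W,z0,z1):
    c,s=np.cos(yaw),np.sin(yaw)
    return np.array([[x+c*a-s*b,y+s*a+c*b,z] for z in(z0,z1) for a in(-L/2,L/2) for b in(-W/2,W/2)])
S=4
def hullmask(uv,off,sh):
    m=np.zeros(sh,np.uint8); h=cv2.convexHull(((uv-off)*S*16).astype(np.float32)).astype(np.int32)
    cv2.fillConvexPoly(m,h,1,cv2.LINE_8,4); return m
def fitbox(obs,x,y,yaw,L,W,z0,z1,noise=None):
    """obs: list of (picture, mask)"""
    D=[]
    for p,m in obs:
        ys,xs=np.nonzero(m); l,t,r,b=xs.min()-12,ys.min()-12,xs.max()+13,ys.max()+13
        l=max(l,0);t=max(t,0)
        c=m[t:b,l:r].astype(np.uint8); big=cv2.resize(c*255,None,fx=S,fy=S,interpolation=cv2.INTER_LINEAR)>127
        D.append((p,np.array([l-.5+0.0,t-.5+0.0]),big))
    def cost(v):
        q=0
        for p,off,big in D:
            h=hullmask(proj(p,boxpts(v[0],v[1],v[2],L,W,z0,z1)),off,big.shape)>0
            q+=1-(h&big).sum()/max((h|big).sum(),1)
        return q/len(D)
    best=None
    for dy in (0,.3,-.3):
        sim=np.array([[x,y,yaw+dy],[x+8,y,yaw+dy],[x,y+8,yaw+dy],[x,y,yaw+dy+.15]])
        r=minimize(cost,[x,y,yaw+dy],method='Nelder-Mead',options=dict(initial_simplex=sim,xatol=.05,fatol=1e-5,maxiter=300))
        if best is None or r.fun<best.fun: best=r
    return best.x,best.fun
E
python3 - <<'E'
from cell import env, eyes, boxes_of, regions_of
import cv2, numpy as np, pickle
from h import *
P={n:eyes.read_camera(n) for n in('top','side')}
R={}
for n in P:
    for t in ['carton_a','lot_plate','reader','flat_tin','wide_tin','tape_roll','stapler','lot_notch','lot_label']:
        R[n,t]=regions_of(t,P[n])
        print(n,t,[(round(r['confidence'],2),r['bbox']) for r in R[n,t]])
pickle.dump((P,R),open('d0.pkl','wb'))
im=P['top']['image'][:,:,::-1]
cv2.imwrite('pics/c1.png',cv2.resize(im[130:310,130:330],None,fx=4,fy=4)[:600,:800] if 0 else cv2.resize(im[140:290,140:340],(800,600)))
cv2.imwrite('pics/c2.png',cv2.resize(im[140:290,310:500],(760,600)))
E
```

```text
top carton_a [(0.9, [152.2, 206.0, 37.4, 45.9]), (0.75, [221.0, 226.3, 40.1, 46.7]), (0.28, [323.9, 245.8, 43.7, 38.3])]
top lot_plate [(0.66, [319.3, 239.9, 50.4, 44.7])]
top reader [(0.9, [351.3, 95.5, 57.7, 103.7])]
top flat_tin [(0.83, [317.1, 201.5, 23.6, 25.1]), (0.58, [219.0, 197.1, 22.3, 22.2]), (0.31, [451.9, 173.8, 17.0, 37.8])]
top wide_tin [(0.91, [304.3, 129.7, 27.6, 29.3])]
top tape_roll [(0.9, [206.5, 149.7, 21.8, 27.5])]
top stapler [(0.88, [452.7, 171.1, 18.3, 39.1]), (0.36, [150.5, 203.0, 39.6, 46.1])]
top lot_notch [(0.63, [322.8, 241.4, 47.3, 44.7])]
top lot_label [(0.24, [302.4, 129.4, 32.1, 28.6])]
side carton_a [(0.86, [264.5, 145.0, 39.1, 31.2]), (0.81, [268.9, 192.6, 37.9, 31.2]), (0.38, [408.4, 180.2, 90.0, 125.5])]
side lot_plate [(0.86, [306.4, 259.1, 30.4, 47.2])]
side reader [(0.58, [408.2, 180.0, 90.2, 125.6]), (0.26, [406.8, 202.1, 28.2, 33.1])]
side flat_tin [(0.83, [355.6, 241.6, 18.5, 24.0]), (0.78, [313.4, 173.3, 20.6, 24.4]), (0.47, [307.2, 254.9, 30.9, 50.2])]
side wide_tin [(0.74, [341.1, 188.7, 44.2, 32.7]), (0.57, [407.5, 203.0, 28.1, 30.3]), (0.4, [409.0, 180.7, 88.0, 126.5])]
side tape_roll [(0.77, [345.6, 158.3, 21.9, 23.3])]
side stapler [(0.8, [447.0, 351.5, 52.1, 26.1])]
side lot_notch []
side lot_label [(0.58, [305.1, 256.7, 30.9, 48.6])]
```

View pics/c1.png

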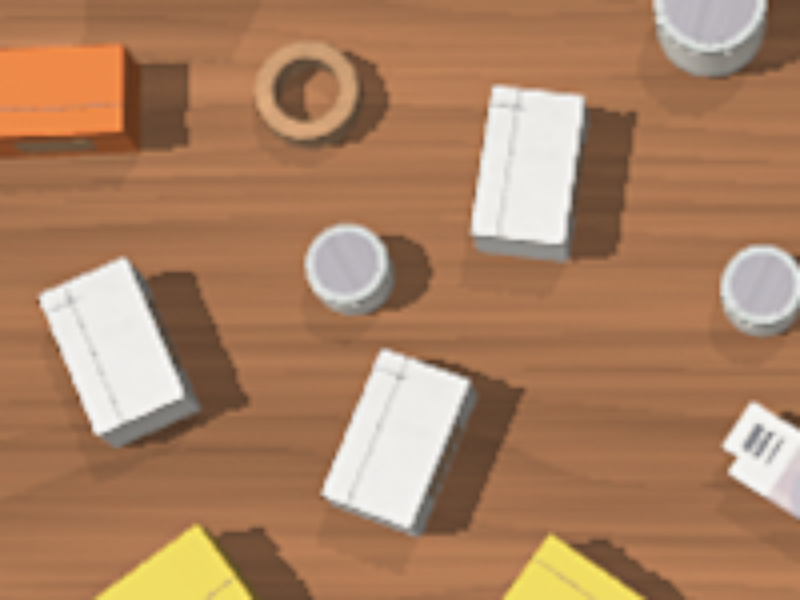

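View pics/c2.png

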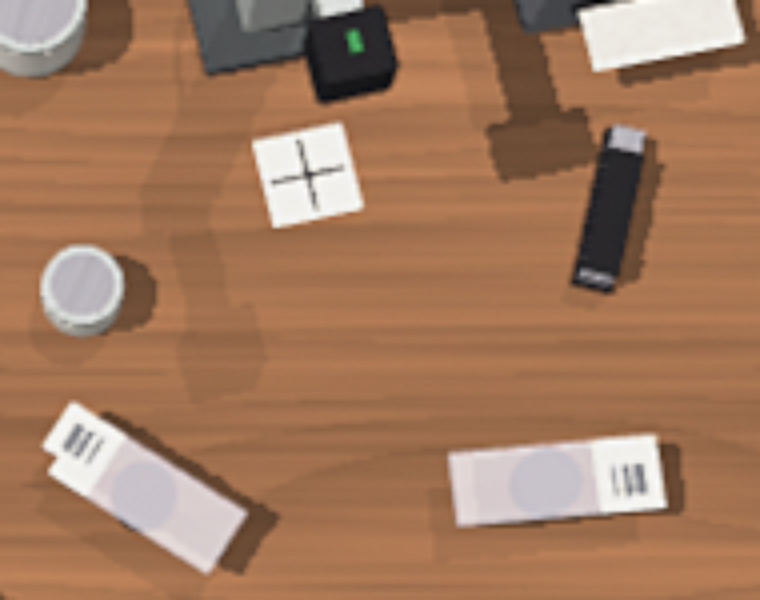

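```bash
cat >> h.py <<'E'
def satmask(p,l,t,r,b,thr=70,vmin=50):
    """largest low-saturation blob in the box"""
    hsv=cv2.cvtColor(p['image'],cv2.COLOR_RGB2HSV)
    m=((hsv[...,1]<thr)&(hsv[...,2]>vmin)).astype(np.uint8)
    k=np.zeros_like(m); k[t:b,l:r]=m[t:b,l:r]
    n,lab,st,_=cv2.connectedComponentsWithStats(k,connectivity=4)
    i=1+np.argmax(st[1:,4]); return lab==i
E
python3 - <<'E'
import pickle
from h import *
P,R=pickle.load(open('d0.pkl','rb'))
def go(name,bt,bs,L,W,z0,z1,yaw):
    ms={n:satmask(P[n],*b) for n,b in (('top',bt),('side',bs))}
    c=np.argwhere(ms['top']).mean(0)[::-1]
    x,y,_=unproj(P['top'],c,(z0+z1)/2)[0]
    for o in (['top'],['side'],['top','side']):
        v,f=fitbox([(P[n],ms[n]) for n in o],x,y,yaw,L,W,z0,z1)
        print(name,o,np.round(v,2),'yawdeg',round(np.degrees(v[2]),1),round(f,3),[int(ms[n].sum()) for n in o])
go('base',(250,155,295,210),(335,182,392,226),100,60,0,45,0)
go('left',(145,200,195,256),(258,140,308,183),100,60,0,45,.4)
go('mid',(215,222,262,278),(264,186,314,226),100,60,0,45,-.4)
go('lot',(315,236,378,288),(300,250,343,312),130,46,28,34,1.0)
go('blank',(415,240,485,280),(350,340,420,415),130,46,28,34,-1.5)
# reader square
for n,b in (('top',(365,165,405,202)),('side',(405,272,450,310))):
    m=satmask(P[n],*b,thr=60,vmin=170)
    (cnt,_)=cv2.findContours(m.astype(np.uint8),0,2)
    cnt=max(cnt,key=cv2.contourArea).reshape(-1,2).astype(float)
    w=unproj(P[n],cnt,0)[:,:2]
    print(n,'square',unproj(P[n],np.argwhere(m).mean(0)[::-1],0)[0],cv2.minAreaRect(w.astype(np.float32)))
for n,b,z in (('top',(318,200,345,226),36),('top',(216,194,243,222),36)):
    m=satmask(P[n],*b); print('tin',unproj(P[n],np.argwhere(m).mean(0)[::-1],20)[0])
for n in('top','side'):
    r=R[n,'stapler'][0]; print('stapler',unproj(P[n],np.argwhere(r['pixels']).mean(0)[::-1],15)[0])
    r=R[n,'wide_tin'][0]; print('wide',unproj(P[n],np.argwhere(r['pixels']).mean(0)[::-1],25)[0])
E
```

```text
base ['top'] [ 6.3531e+02  1.2578e+02 -1.1000e-01] yawdeg -6.4 0.041 [1040]
base ['side'] [ 6.3189e+02  1.2488e+02 -1.3000e-01] yawdeg -7.6 0.123 [1012]
base ['top', 'side'] [ 6.3394e+02  1.2541e+02 -1.1000e-01] yawdeg -6.5 0.093 [1040, 1012]
left ['top'] [5.1513e+02 3.8622e+02 4.5000e-01] yawdeg 25.6 0.038 [1117]
left ['side'] [5.1113e+02 3.8532e+02 4.6000e-01] yawdeg 26.5 0.11 [834]
left ['top', 'side'] [5.1379e+02 3.8639e+02 4.5000e-01] yawdeg 26.0 0.089 [1117, 834]
mid ['top'] [ 4.5651e+02  2.0406e+02 -3.5000e-01] yawdeg -20.0 0.054 [1089]
mid ['side'] [ 4.5394e+02  2.0308e+02 -3.6000e-01] yawdeg -20.9 0.126 [971]
mid ['top', 'side'] [ 4.5542e+02  2.0396e+02 -3.6000e-01] yawdeg -20.6 0.106 [1089, 971]
lot ['top'] [426.85 -61.62   1.  ] yawdeg 57.2 0.057 [992]
lot ['side'] [424.15 -61.36   1.  ] yawdeg 57.4 0.05 [965]
lot ['top', 'side'] [425.46 -61.4    1.  ] yawdeg 57.0 0.08 [992, 965]
blank ['top'] [ 432.25 -323.5    -1.48] yawdeg -84.7 0.038 [1009]
blank ['side'] [ 428.73 -322.82   -1.47] yawdeg -84.4 0.028 [1587]
blank ['top', 'side'] [ 430.74 -322.9    -1.49] yawdeg -85.1 0.072 [1009, 1587]
top square [ 642.12117546 -174.97953912    0.        ] ((642.375, -174.88258361816406), (61.69730758666992, 61.49092102050781), 12.638761520385742)
side square [ 638.58830517 -175.40914491    0.        ] ((638.83203125, -174.64224243164062), (60.972633361816406, 60.780582427978516), 12.423600196838379)
tin [557.6954495  -25.87118831  20.        ]
tin [570.91552604 240.59762225  20.        ]
stapler [ 614.096823   -368.53077745   15.        ]
wide [745.43312422   9.73129273  25.        ]
stapler [ 610.01144514 -372.04433315   15.        ]
wide [630.19317166 120.31570964  25.        ]
```

```bash
cat > mv.py <<'E'
import numpy as np, sys
from cell import env
def yawof(s): return s['tcp_rot'][2]
def plan(x,y,z,yaw=None,step=45,turn=.14,n=None,g=95):
    s=env.state(); p=np.array(s['eef_pos']); a=yawof(s); q=np.array([x,y,z],float)
    da=0 if yaw is None else (yaw-a)
    if n is None: n=max(int(np.ceil(np.linalg.norm(q-p)/step)),int(np.ceil(abs(da)/turn)),1)
    d=(q-p)/n
    print('t',round(s['t'],2),'at',p.round(1),'yaw',round(a,4),'n',n,'j6',round(s['joints'][5],2),'F',np.round(s['ft_force'],1),'open',round(s['opening'],3))
    rows=[]
    for i in range(n):
        b=a+da*i/n; X=np.array([np.cos(b),np.sin(b)]); Y=np.array([np.sin(b),-np.cos(b)])
        rows.append(f"{d[:2]@X:.1f} {d[:2]@Y:.1f} {-d[2]:.1f} {-da/n:.3f} {g}")
    for k in range(0,n,8): print('; '.join(rows[k:k+8]))
if __name__=='__main__':
    v=[float(t) for t in sys.argv[1:4]]; yaw=float(sys.argv[4]) if len(sys.argv)>4 else None
    g=sys.argv[5] if len(sys.argv)>5 else 95
    n=int(sys.argv[6]) if len(sys.argv)>6 else None
    plan(*v,yaw=yaw,g=g,n=n)
E
python3 mv.py 455 204 150 2.782
```

```text
t 1.15 at [153.3 605.9 214.7] yaw 2.8938 n 12 j6 -0.11 F [ 0.1 -0.7 -0.2] open 1.0
-32.6 -26.3 5.4 0.009 95; -32.8 -26.0 5.4 0.009 95; -33.1 -25.7 5.4 0.009 95; -33.3 -25.4 5.4 0.009 95; -33.5 -25.1 5.4 0.009 95; -33.8 -24.8 5.4 0.009 95; -34.0 -24.4 5.4 0.009 95; -34.2 -24.1 5.4 0.009 95
-34.5 -23.8 5.4 0.009 95; -34.7 -23.5 5.4 0.009 95; -34.9 -23.2 5.4 0.009 95; -35.1 -22.8 5.4 0.009 95
```

Run:
```python
import cv2
a=cv2.imread('pics/side0.png'); cv2.imwrite('pics/s1.png',cv2.resize(a[0:120,40:200],(800,600),interpolation=cv2.INTER_CUBIC))
```

```text
(no output)
```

View pics/s1.png

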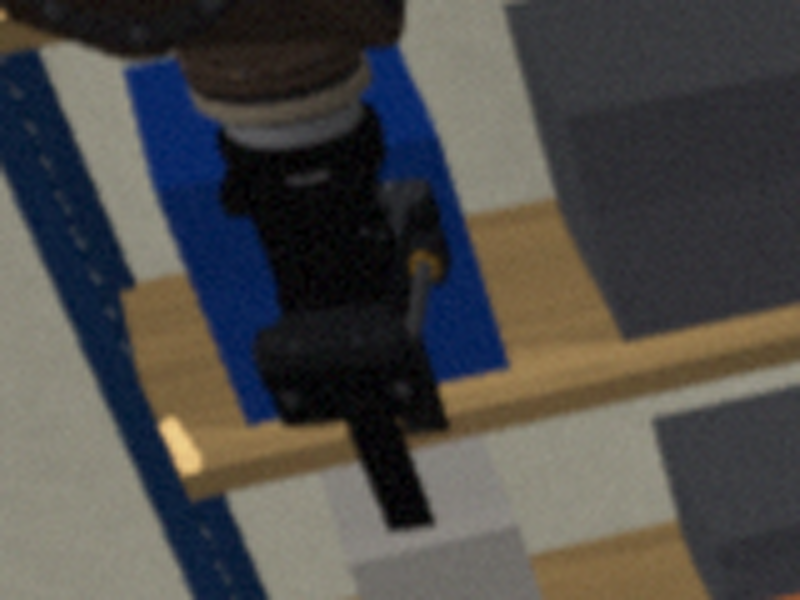

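Pixels in the top view:
- **White cartons:** (272,183) is nearest the reader, so it is carton_base. (239,250) and (170,228) are the loose ones.
- **Look-alikes to leave:** yellow at (180,293) and (290,295), orange at (152,163) and (197,366).
- **Plates:** (347,262) has the notch, so it is lot_plate. (450,260) has none, so it is the blank.

The close crops confirm these choices.

send_rows(
  plan="-32.6 -26.3 5.4 0.009 95; -32.8 -26.0 5.4 0.009 95; -33.1 -25.7 5.4 0.009 95; -33.3 -25.4 5.4 0.009 95; -33.5 -25.1 5.4 0.009 95; -33.8 -24.8 5.4 0.009 95; -34.0 -24.4 5.4 0.009 95; -34.2 -24.1 5.4 0.009 95",
)

```text
t: 1.95
eef_pos: [358.8, 332.8, 170.3]
tcp_rot: [3.137, 0.001, 2.827]
ft_force: [0.4, 1.4, 0.4]
opening: 0.996
```

```bash
python3 mv.py 455 204 150 2.782
```

```text
t 1.95 at [358.8 332.8 170.3] yaw 2.8271 n 4 j6 -0.65 F [0.4 1.4 0.4] open 0.996
-32.8 -23.2 5.1 0.011 95; -33.1 -22.8 5.1 0.011 95; -33.4 -22.4 5.1 0.011 95; -33.6 -22.1 5.1 0.011 95
```

send_rows(
  plan="-32.8 -23.2 5.1 0.011 95; -33.1 -22.8 5.1 0.011 95; -33.4 -22.4 5.1 0.011 95; -33.6 -22.1 5.1 0.011 95; 0 0 0 0 95",
)

```text
t: 2.45
eef_pos: [461.1, 195.1, 149.2]
tcp_rot: [3.135, 0.003, 2.777]
ft_force: [-0.1, -0.3, -0.5]
opening: 0.998
```

```bash
cat > wl.py <<'E'
import sys
from cell import env, eyes
import cv2
p=eyes.read_camera('wrist'); s=env.state(); print(s['eef_pos'].round(1) if hasattr(s['eef_pos'],'round') else s['eef_pos'],s['tcp_rot'])
import pickle; pickle.dump(p,open('w.pkl','wb'))
cv2.imwrite(f'pics/{sys.argv[1]}.png',p['image'][:,:,::-1])
from h import *
print('tcp px',proj(p,[s['eef_pos']]))
E
python3 wl.py w1
```

```text
[459.9 196.3 149.4] [3.13523517e+00 2.36254526e-03 2.77752987e+00]
tcp px [[325.20634658 295.4296992 ]]
```

View pics/w1.png

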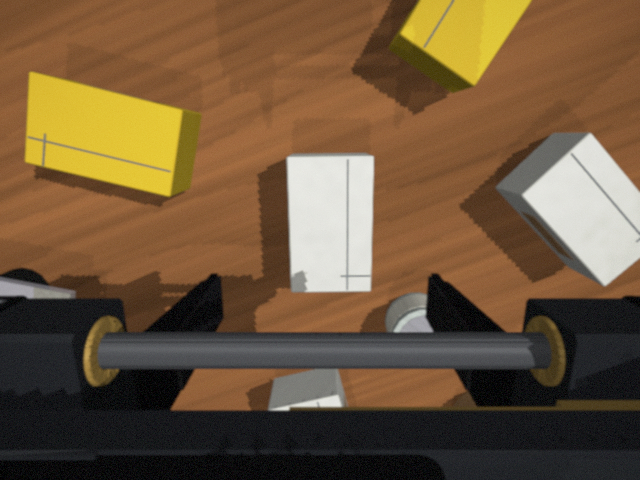

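```bash
cat > wf.py <<'E'
import pickle,sys
from h import *
p=pickle.load(open('w.pkl','rb'))
l,t,r,b=[int(v) for v in sys.argv[1:5]]; x,y,yaw=[float(v) for v in sys.argv[5:8]]
L,W,z0,z1=[float(v) for v in sys.argv[8:12]] if len(sys.argv)>8 else (100,60,0,45)
m=satmask(p,l,t,r,b); v,f=fitbox([(p,m)],x,y,yaw,L,W,z0,z1); print(np.round(v,3),'cost',round(f,3),m.sum(), 'yaw+pi',round(v[2]+np.pi,3))
# top face via unprojected corners
E
python3 wf.py 270 140 385 300 455 204 -.36; python3 wf.py 470 110 640 300 513 386 .45
```

```text
[ 4.53307e+02  2.03434e+02 -3.54000e-01] cost 0.016 11798 yaw+pi 2.787
[5.12473e+02 3.85541e+02 4.47000e-01] cost 0.033 13797 yaw+pi 3.589
```

```bash
python3 mv.py 453.3 203.4 60 2.787 95 3
```

```text
t 2.5 at [459.9 196.3 149.4] yaw 2.7775 n 3 j6 -0.94 F [-0.1  0.3  0.2] open 0.998
2.9 1.4 29.8 -0.003 95; 2.9 1.4 29.8 -0.003 95; 2.9 1.4 29.8 -0.003 95
```

send_rows(
  plan="2.9 1.4 29.8 -0.003 95; 2.9 1.4 29.8 -0.003 95; 2.9 1.4 29.8 -0.003 95; 0 0 0 0 95",
)

```text
t: 2.9
eef_pos: [453.1, 206.6, 59.4]
tcp_rot: [3.132, 0.006, 2.788]
ft_force: [-0.7, -0.4, 0.5]
opening: 0.998
```

```bash
python3 mv.py 453.3 203.4 9 2.787 95 3
```

```text
t 2.9 at [453.1 206.6  59.4] yaw 2.7878 n 3 j6 -0.93 F [-0.7 -0.4  0.5] open 0.998
-0.4 -1.0 16.8 0.000 95; -0.4 -1.0 16.8 0.000 95; -0.4 -1.0 16.8 0.000 95
```

send_rows(
  plan="-0.4 -1.0 16.8 0 95; -0.4 -1.0 16.8 0 95; -0.4 -1.0 16.8 0 95; 0 0 0 0 95",
)

```text
t: 3.3
eef_pos: [454.1, 207.2, 12.2]
tcp_rot: [3.13, 0.009, 2.792]
ft_force: [-0.3, -1.0, 0.5]
opening: 0.999
```

send_rows(
  plan="-0.5 -4 3 0 95; 0 0 0 0 95; 0 0 0 0 40; 0 0 0 0 40; 0 0 0 0 40; 0 0 0 0 40; 0 0 0 0 40; 0 0 0 0 40",
)

```text
t: 4.1
eef_pos: [454.6, 204.4, 14.0]
tcp_rot: [3.126, 0.013, 2.793]
ft_force: [-0.1, 0.9, -0.3]
opening: 0.633
```

send_rows(
  plan="0 0 -40 0 40; 0 0 -45 0 40; 0 0 -45 0 40",
)

```text
t: 4.4
eef_pos: [449.2, 202.1, 141.0]
tcp_rot: [3.136, 0.0, 2.793]
ft_force: [1.6, -0.3, -4.8]
opening: 0.628
```

Run:
```python
from cell import env,eyes
for i in range(4):
    s=env.state(); print(s['t'],s['eef_pos'].round(2),s['tcp_rot'].round(4),s['opening'],s['ft_force'].round(1))
    eyes.read_camera('wrist')
```

```text
4.4 [449.25 202.06 140.98] [3.1358e+00 4.0000e-04 2.7930e+00] 0.6281800804433733 [ 1.6 -0.3 -4.8]
4.45 [451.65 202.9  147.55] [3.1304 0.0078 2.7932] 0.6305971702110125 [4.6 1.6 5. ]
4.5 [451.84 202.92 144.69] [3.1296 0.0088 2.7931] 0.6358185729287779 [ 0.2  0.6 -5.1]
4.55 [450.84 202.61 142.14] [3.1315 0.0063 2.7931] 0.629831527249421 [-0.2  0.3 -4.9]
```

```bash
python3 mv.py 705 117 160 3.027 40
```

```text
t 4.6 at [450.  202.3 140.4] yaw 2.7931 n 6 j6 -0.94 F [-0.1  0.7 -5.5] open 0.632
-44.8 1.1 -3.3 -0.039 40; -44.8 -0.6 -3.3 -0.039 40; -44.8 -2.3 -3.3 -0.039 40; -44.6 -4.1 -3.3 -0.039 40; -44.4 -5.8 -3.3 -0.039 40; -44.2 -7.6 -3.3 -0.039 40
```

send_rows(
  plan="-44.8 1.1 -3.3 -0.039 40; -44.8 -0.6 -3.3 -0.039 40; -44.8 -2.3 -3.3 -0.039 40; -44.6 -4.1 -3.3 -0.039 40; -44.4 -5.8 -3.3 -0.039 40; -44.2 -7.6 -3.3 -0.039 40; 0 0 0 0 40",
)

```text
t: 5.3
eef_pos: [707.0, 113.2, 139.3]
tcp_rot: [3.141, -0.022, 3.039]
ft_force: [-1.2, -0.5, -4.9]
opening: 0.632
```

```bash
python3 wl.py w2
```

```text
[704.3 114.1 138.4] [ 3.14145291 -0.02568417  3.03832512]
tcp px [[324.38521748 291.76410313]]
```

View pics/w2.png

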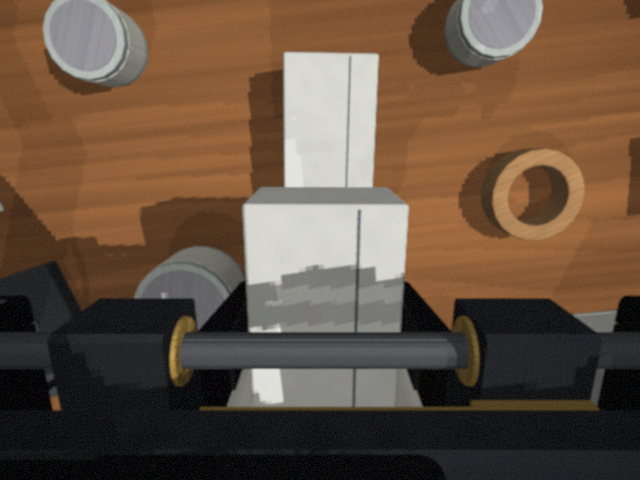

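```bash
cat > wc.py <<'E'
# clipped fit: only inside window l,t,r,b of picture
import pickle,sys
from h import *
def clipfit(p,win,x,y,yaw,L=100,W=60,z0=0,z1=45,thr=70):
    l,t,r,b=win
    hsv=cv2.cvtColor(p['image'],cv2.COLOR_RGB2HSV)
    m=((hsv[...,1]<thr)&(hsv[...,2]>50)).astype(np.uint8)[t:b,l:r]
    big=cv2.resize(m*255,None,fx=S,fy=S,interpolation=cv2.INTER_LINEAR)>127
    def cost(v):
        h=hullmask(proj(p,boxpts(*v,L,W,z0,z1)),np.array([l-.5,t-.5]),big.shape)>0
        return 1-(h&big).sum()/(h|big).sum()
    sim=np.array([[x,y,yaw],[x+8,y,yaw],[x,y+8,yaw],[x,y,yaw+.1]])
    r=minimize(cost,[x,y,yaw],method='Nelder-Mead',options=dict(initial_simplex=sim,xatol=.03,fatol=1e-6,maxiter=400))
    return r.x,r.fun
if __name__=='__main__':
    p=pickle.load(open('w.pkl','rb')); a=[float(v) for v in sys.argv[1:]]
    v,f=clipfit(p,[int(k) for k in a[:4]],*a[4:7],*a[7:]); print(v.round(3),round(f,4),'yaw+pi',round(v[2]+np.pi,3))
E
python3 wc.py 262 30 400 184 632 125 -.117; python3 wc.py 262 30 400 170 635 122 -.1
python3 - <<'E'
# held carton: top face edge; estimate in-hand yaw from top-face corners
import pickle
from h import *
p=pickle.load(open('w.pkl','rb'))
from cell import env
s=env.state(); print(s['eef_pos'],s['tcp_rot'])
for z in (165,172,178): print(z,unproj(p,[[244,204],[407,204]],z).round(1))
E
```

```text
[ 6.31545e+02  1.24501e+02 -1.21000e-01] 0.0089 yaw+pi 3.02
[ 6.31559e+02  1.24510e+02 -1.21000e-01] 0.0087 yaw+pi 3.021
[704.26552792 114.07778261 138.36588936] [ 3.14145291 -0.02568417  3.03832512]
165 [[656.1  88.6 165. ]
 [662.4 149.5 165. ]]
172 [[655.3  90.2 172. ]
 [661.2 148.2 172. ]]
178 [[654.5  91.5 178. ]
 [660.2 147.  178. ]]
```

```bash
python3 mv.py 631.5 124.5 100 3.02 40 3;  python3 - <<'E'
from cell import env
print(env.state()['tcp_rot'])
E
```

```text
t 5.35 at [704.3 114.1 138.4] yaw 3.0383 n 3 j6 -1.4 F [-1.   0.3 -5.5] open 0.632
24.5 1.0 12.8 0.006 40; 24.5 0.8 12.8 0.006 40; 24.5 0.7 12.8 0.006 40
[ 3.14145291 -0.02568417  3.03832512]
```

send_rows(
  plan="24.5 1.0 12.8 0.006 40; 24.5 0.8 12.8 0.006 40; 24.5 0.7 12.8 0.006 40; 0 0 0 0 40",
)

```text
t: 5.75
eef_pos: [621.1, 125.3, 90.5]
tcp_rot: [-3.138, -0.042, 3.018]
ft_force: [-0.9, 0.4, -5.3]
opening: 0.629
```

```bash
python3 mv.py 631.5 124.5 75 3.02 40 2;  python3 - <<'E'
from cell import env
print(env.state()['tcp_rot'])
E
```

```text
t 5.75 at [621.1 125.3  90.5] yaw 3.0179 n 2 j6 -1.36 F [-0.9  0.4 -5.3] open 0.629
-5.2 0.2 7.8 -0.001 40; -5.2 0.2 7.8 -0.001 40
[-3.13817961 -0.04199313  3.01790392]
```

send_rows(
  plan="0 0 0 0 40; 0 0 0 0 40; 0 0 0 0 40",
)

```text
t: 6.05
eef_pos: [619.9, 126.0, 88.4]
tcp_rot: [-3.137, -0.045, 3.019]
ft_force: [0.2, 0.2, -4.0]
opening: 0.633
```

send_rows(
  plan="0 0 -20 0 40; 0 0 -20 0 40; 0 0 -20 0 40",
)

```text
t: 6.35
eef_pos: [622.6, 125.6, 147.2]
tcp_rot: [-3.136, -0.05, 3.018]
ft_force: [0.7, -0.2, -4.5]
opening: 0.626
```

send_rows(
  plan="0 0 0 0 40; 0 0 0 0 40",
)

```text
t: 6.55
eef_pos: [624.3, 125.5, 149.3]
tcp_rot: [-3.138, -0.045, 3.018]
ft_force: [-1.0, -0.5, -4.1]
opening: 0.632
```

send_rows(
  plan="40 0 0 0 40; 40 0 0 0 40; 40 0 0 0 40; 0 0 0 0 40",
)

```text
t: 6.95
eef_pos: [500.2, 139.9, 149.9]
tcp_rot: [-3.136, -0.049, 3.016]
ft_force: [-0.4, -0.3, -4.7]
opening: 0.631
```

send_rows(
  plan="-20 0 0 0 40; -20 0 0 0 40; -20 0 0 0 40; -20 0 0 0 40; -20 0 0 0 40; -20 0 0 0 40; 0 0 0 0 40",
)

```text
t: 7.65
eef_pos: [622.6, 124.1, 137.0]
tcp_rot: [-3.135, -0.055, 3.017]
ft_force: [-1.1, -0.1, -5.0]
opening: 0.627
```

```bash
python3 - <<'E'
s=open('mv.py').read()
s=s.replace("    for i in range(n):\n        b=a+da*i/n; X=np.array([np.cos(b),np.sin(b)]); Y=np.array([np.sin(b),-np.cos(b)])\n        rows.append(f\"{d[:2]@X:.1f} {d[:2]@Y:.1f} {-d[2]:.1f} {-da/n:.3f} {g}\")",
"""    R=Rotation.from_euler('xyz',s['tcp_rot']); zt=R.as_matrix()[:,2]; rad=p[:2]/np.hypot(*p[:2])
    print('lean radial out %.4f tang(left) %.4f'%(zt[:2]@rad, zt[:2]@np.array([-rad[1],rad[0]])), 'q',np.round(s['joints'],2))
    for i in range(n):
        M=(R*Rotation.from_euler('z',-da*i/n)).as_matrix(); e=M.T@d
        rows.append(f"{e[0]:.1f} {e[1]:.1f} {e[2]:.1f} {-da/n:.3f} {g}")""")
s=s.replace("from cell import env","from cell import env\nfrom scipy.spatial.transform import Rotation")
open('mv.py','w').write(s)
E
python3 mv.py 630.5 124.5 70 3.02 40 2
```

```text
t 7.65 at [622.6 124.1 137. ] yaw 3.0169 n 2 j6 -1.36 F [-1.1 -0.1 -5. ] open 0.627
lean radial out -0.0538 tang(left) 0.0109 q [ 0.09  0.61  1.58  0.01  1.02 -1.36]
-5.7 0.9 33.2 -0.002 40; -5.7 0.9 33.2 -0.002 40
```

send_rows(
  plan="-5.7 0.9 33.2 -0.002 40; -5.7 0.9 33.2 -0.002 40",
)

```text
t: 7.85
eef_pos: [632.6, 124.4, 70.7]
tcp_rot: [-3.136, -0.049, 3.021]
ft_force: [0.0, 0.7, -5.3]
opening: 0.628
```

```bash
python3 mv.py 630.5 124.5 62 3.02 40 1
```

```text
t 7.85 at [632.6 124.4  70.7] yaw 3.0206 n 1 j6 -1.36 F [ 0.   0.7 -5.3] open 0.628
lean radial out -0.0477 tang(left) 0.0102 q [ 0.09  0.69  1.6   0.01  0.89 -1.36]
1.6 -0.1 8.8 0.001 40
```

send_rows(
  plan="1.6 -0.1 7 0.001 40",
)

```text
t: 7.95
eef_pos: [629.4, 124.2, 60.2]
tcp_rot: [-3.135, -0.053, 3.019]
ft_force: [-3.1, -3.8, 6.5]
opening: 0.629
```

```bash
python3 mv.py 630.5 124.5 58 3.02 40 1; python3 wl.py w3
```

```text
t 7.95 at [629.4 124.2  60.2] yaw 3.0193 n 1 j6 -1.36 F [-3.1 -3.8  6.5] open 0.629
lean radial out -0.0522 tang(left) 0.0105 q [ 0.09  0.71  1.61  0.01  0.87 -1.36]
-1.2 0.5 2.1 -0.001 40
[629.  124.2  60.8] [-3.13517074 -0.05307127  3.01919432]
tcp px [[322.9943175  297.91355365]]
```

View pics/w3.png

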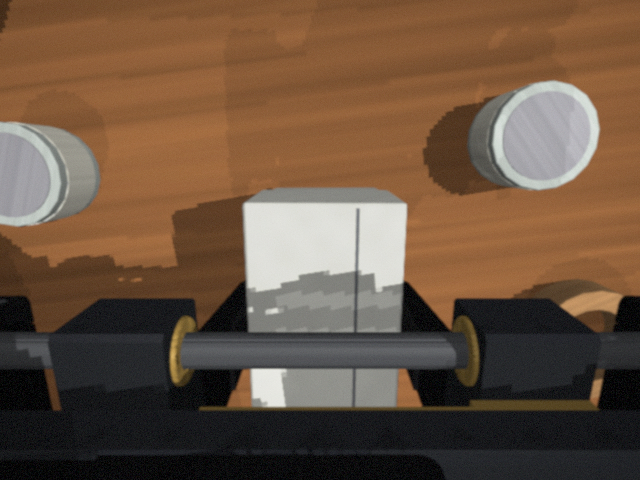

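send_rows(
  plan="0 0.3 3 0 40; 0 0.3 3 0 40",
)

```text
t: 8.2
eef_pos: [628.9, 124.5, 58.6]
tcp_rot: [-3.135, -0.051, 3.019]
ft_force: [-9.7, -7.9, 28.3]
opening: 0.631
```

```bash
python3 mv.py 630.5 124.5 58 3.02 40 1
python3 - <<'E'
from cell import eyes
import cv2
for n,b in (('side',(300,130,460,250)),('top',(210,130,330,220))):
    p=eyes.read_camera(n); c=p['image'][b[1]:b[3],b[0]:b[2],::-1]; cv2.imwrite(f'pics/{n}3.png',cv2.resize(c,(800,600),interpolation=cv2.INTER_CUBIC))
E
```

```text
t 8.2 at [628.9 124.5  58.6] yaw 3.0193 n 1 j6 -1.36 F [-9.7 -7.9 28.3] open 0.631
lean radial out -0.0508 tang(left) 0.0097 q [ 0.09  0.71  1.62  0.01  0.87 -1.36]
-1.6 0.2 0.5 -0.001 40
```

View pics/side3.png

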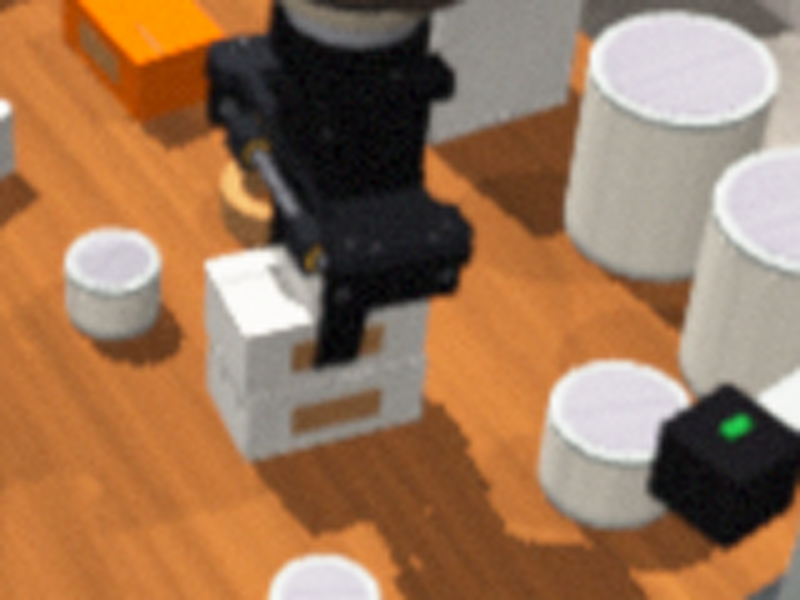

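send_rows(
  plan="0 0 -1.5 0 40; 0 0 0 0 70; 0 0 0 0 95; 0 0 0 0 95; 0 0 0 0 95",
)

```text
t: 8.8
eef_pos: [630.5, 125.2, 65.5]
tcp_rot: [-3.137, -0.043, 3.02]
ft_force: [-0.5, 0.2, 0.0]
opening: 0.907
```

```bash
python3 mv.py 628 124.5 200 3.02 95 3
```

```text
t 8.8 at [630.5 125.2  65.5] yaw 3.0196 n 3 j6 -1.36 F [-0.5  0.2  0. ] open 0.907
lean radial out -0.0427 tang(left) 0.0092 q [ 0.09  0.7   1.61  0.01  0.87 -1.36]
2.8 -0.5 -44.8 -0.000 95; 2.8 -0.5 -44.8 -0.000 95; 2.8 -0.5 -44.8 -0.000 95
```

send_rows(
  plan="2.8 -0.5 -44.8 0 95; 2.8 -0.5 -44.8 0 95; 2 0 -25 0 95",
)

```text
t: 9.1
eef_pos: [626.3, 125.0, 179.4]
tcp_rot: [-3.135, -0.052, 3.02]
ft_force: [-1.0, -0.7, 0.3]
opening: 0.996
```

```bash
python3 mv.py 512.5 385.5 150 3.589 95
```

```text
t 9.1 at [626.3 125.  179.4] yaw 3.0196 n 7 j6 -1.36 F [-1.  -0.7  0.3] open 0.996
lean radial out -0.0513 tang(left) 0.0102 q [ 0.09  0.56  1.53  0.01  1.1  -1.36]
20.4 35.0 5.0 -0.081 95; 17.5 36.5 5.0 -0.081 95; 14.5 37.8 5.0 -0.081 95; 11.4 38.9 5.0 -0.081 95; 8.2 39.7 5.0 -0.081 95; 4.9 40.2 5.0 -0.081 95; 1.6 40.5 5.0 -0.081 95
```

send_rows(
  plan="20.4 35.0 5.0 -0.081 95; 17.5 36.5 5.0 -0.081 95; 14.5 37.8 5.0 -0.081 95; 11.4 38.9 5.0 -0.081 95; 8.2 39.7 5.0 -0.081 95; 4.9 40.2 5.0 -0.081 95; 1.6 40.5 5.0 -0.081 95",
)

```text
t: 9.8
eef_pos: [512.1, 390.2, 154.8]
tcp_rot: [3.121, -0.036, -2.683]
ft_force: [0.4, 0.1, -0.3]
opening: 1.001
```

```bash
sed -i 's/da=0 if yaw is None else (yaw-a)/da=0 if yaw is None else (yaw-a+np.pi)%(2*np.pi)-np.pi/' mv.py; python3 mv.py 512.5 385.5 150 3.589 95;python3 wl.py w4
```

```text
t 9.8 at [512.1 390.2 154.8] yaw -2.6831 n 1 j6 -1.5 F [ 0.4  0.1 -0.3] open 1.001
lean radial out -0.0313 tang(left) 0.0268 q [ 0.54  0.59  1.55  0.03  1.04 -1.5 ]
1.5 -4.5 4.8 0.011 95
[509.1 394.9 154.1] [ 3.11967428 -0.03653483 -2.67484543]
tcp px [[333.69883867 295.64326373]]
```

View pics/w4.png

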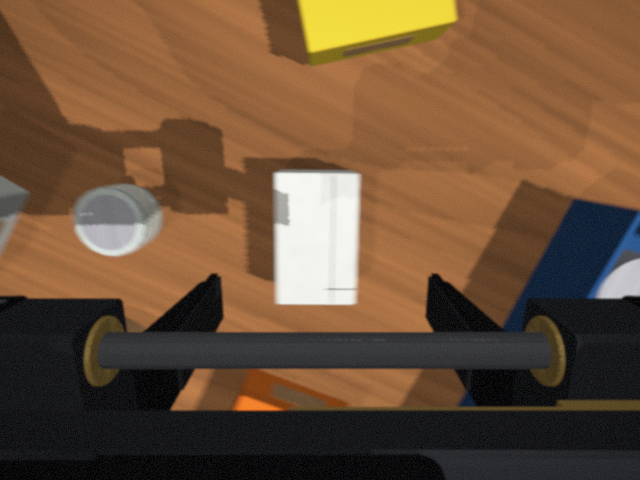

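```bash
python3 wf.py 255 155 370 312 512 385 .45; python3 mv.py 512.5 385.5 60 3.589 95 3
```

```text
[5.11658e+02 3.86195e+02 4.46000e-01] cost 0.045 11531 yaw+pi 3.588
t 9.85 at [509.1 394.9 154.1] yaw -2.6748 n 3 j6 -1.51 F [-3.1  3.1 -1.9] open 0.997
lean radial out -0.0316 tang(left) 0.0285 q [ 0.55  0.59  1.55  0.03  1.04 -1.51]
-0.7 -4.0 31.3 0.006 95; -0.8 -4.0 31.3 0.006 95; -0.8 -4.0 31.3 0.006 95
```

send_rows(
  plan="-0.7 -4.0 31.3 0.006 95; -0.8 -4.0 31.3 0.006 95; -0.8 -4.0 31.3 0.006 95",
)

```text
t: 10.15
eef_pos: [512.6, 390.6, 61.4]
tcp_rot: [3.119, -0.028, -2.686]
ft_force: [-0.0, -0.2, 0.2]
opening: 1.003
```

```bash
python3 mv.py 511.5 386 12 3.589 95 2
```

```text
t 10.15 at [512.6 390.6  61.4] yaw -2.6863 n 2 j6 -1.51 F [-0.  -0.2  0.2] open 1.003
lean radial out -0.0230 tang(left) 0.0273 q [ 0.54  0.7   1.63  0.03  0.84 -1.51]
0.8 -2.4 24.7 0.004 95; 0.8 -2.4 24.7 0.004 95
```

send_rows(
  plan="0.8 -2.8 24.7 0.004 95; 0.8 -2.8 24.7 0.004 95; 0 -2 0 0 80; 0 0 0 0 20; 0 0 0 0 20; 0 0 0 0 20; 0 0 0 0 20",
)

```text
t: 10.85
eef_pos: [512.5, 383.3, 9.8]
tcp_rot: [3.119, -0.03, -2.695]
ft_force: [-1.7, 1.8, 0.9]
opening: 0.636
```

```bash
python3 mv.py 511.5 386 150 3.589 20 3
```

```text
t 10.85 at [512.5 383.3   9.8] yaw -2.6945 n 3 j6 -1.52 F [-1.7  1.8  0.9] open 0.636
lean radial out -0.0251 tang(left) 0.0276 q [ 0.53  0.77  1.66  0.04  0.74 -1.52]
1.3 2.0 -46.7 -0.000 20; 1.3 2.0 -46.7 -0.000 20; 1.3 2.0 -46.7 -0.000 20
```

send_rows(
  plan="0 0 0 0 20; 1 0 -46 0 20; 1 0 -46 0 20; 1 0 -46 0 20",
)

```text
t: 11.25
eef_pos: [511.7, 379.3, 145.0]
tcp_rot: [3.121, -0.044, -2.694]
ft_force: [0.8, -0.3, -4.5]
opening: 0.63
```

```bash
python3 mv.py 705 117 175 3.02 20
python3 - <<'E'
from cell import eyes
import pickle,cv2
from h import *
P={n:eyes.read_camera(n) for n in('top','side')}
pickle.dump(P,open('d1.pkl','wb'))
ms={'top':satmask(P['top'],240,135,305,215),'side':satmask(P['side'],330,160,395,230)}
for o in (['top'],['side'],['top','side']):
    v,f=fitbox([(P[n],ms[n]) for n in o],632,125,-.12,100,60,0,90); print(o,v.round(3),round(f,3),[ms[n].sum() for n in o])
c=P['side']['image'][130:250,300:460,::-1]; cv2.imwrite('pics/side4.png',cv2.resize(c,(800,600),interpolation=cv2.INTER_CUBIC))
E
```

```text
t 11.25 at [511.7 379.3 145. ] yaw -2.6941 n 8 j6 -1.51 F [ 0.8 -0.3 -4.5] open 0.63
lean radial out -0.0392 tang(left) 0.0288 q [ 0.52  0.59  1.57  0.03  1.02 -1.51]
-7.4 -39.9 -4.9 0.071 20; -10.2 -39.3 -4.9 0.071 20; -13.0 -38.5 -4.9 0.071 20; -15.7 -37.4 -4.9 0.071 20; -18.3 -36.2 -4.9 0.071 20; -20.9 -34.8 -4.9 0.071 20; -23.3 -33.3 -4.9 0.071 20; -25.6 -31.5 -4.9 0.071 20
['top'] [ 6.34006e+02  1.25832e+02 -1.14000e-01] 0.037 [np.int64(1277)]
['side'] [ 6.30182e+02  1.25251e+02 -1.35000e-01] 0.157 [np.int64(1488)]
['top', 'side'] [ 6.33174e+02  1.25915e+02 -1.14000e-01] 0.104 [np.int64(1277), np.int64(1488)]
```

View pics/side4.png

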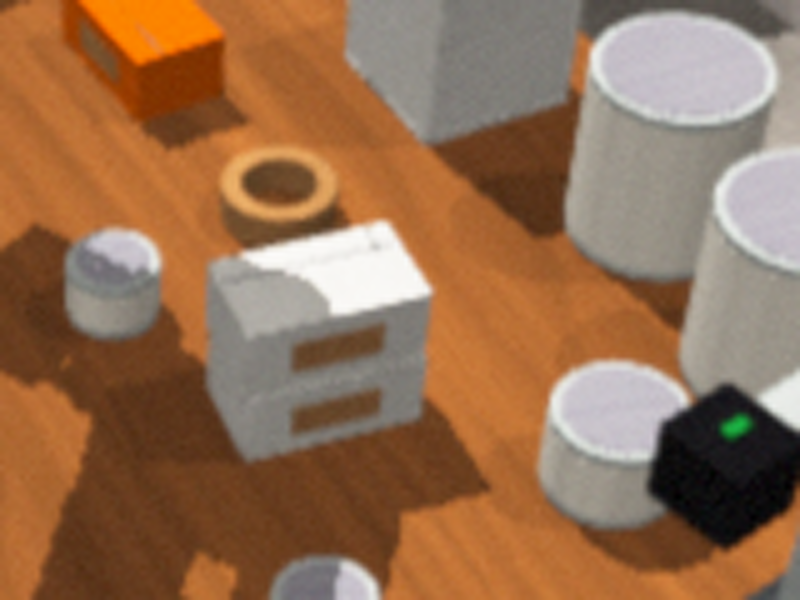

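```bash
python3 mv.py 630 124.6 150 3.02 20
```

```text
t 11.35 at [514.6 381.  150.4] yaw -2.6941 n 7 j6 -1.51 F [ 0.4  0.3 -3.2] open 0.63
lean radial out -0.0273 tang(left) 0.0274 q [ 0.52  0.59  1.57  0.03  1.02 -1.51]
1.0 -40.1 -0.8 0.081 20; -2.3 -40.1 -0.8 0.081 20; -5.5 -39.8 -0.8 0.081 20; -8.7 -39.2 -0.8 0.081 20; -11.9 -38.4 -0.8 0.081 20; -15.0 -37.3 -0.8 0.081 20; -18.0 -35.9 -0.8 0.081 20
```

send_rows(
  plan="1.0 -40.1 -0.8 0.081 20; -2.3 -40.1 -0.8 0.081 20; -5.5 -39.8 -0.8 0.081 20; -8.7 -39.2 -0.8 0.081 20; -11.9 -38.4 -0.8 0.081 20; -15.0 -37.3 -0.8 0.081 20; -18.0 -35.9 -0.8 0.081 20; 0 0 0 0 20",
)

```text
t: 12.15
eef_pos: [628.4, 114.8, 142.7]
tcp_rot: [-3.14, -0.046, 3.003]
ft_force: [-0.1, 0.5, -4.4]
opening: 0.632
```

```bash
python3 mv.py 630 124.6 115 3.02 20 2
```

```text
t 12.15 at [628.4 114.8 142.7] yaw 3.0027 n 2 j6 -1.36 F [-0.1  0.5 -4.4] open 0.632
lean radial out -0.0441 tang(left) 0.0126 q [ 0.07  0.6   1.57  0.01  1.02 -1.36]
-0.7 5.0 13.8 -0.009 20; -0.8 5.0 13.8 -0.009 20
```

send_rows(
  plan="-0.7 5.0 13.8 -0.009 20; -0.8 5.0 13.8 -0.009 20; 0 0 0 0 20",
)

```text
t: 12.45
eef_pos: [628.3, 125.6, 109.7]
tcp_rot: [-3.14, -0.05, 3.023]
ft_force: [-0.5, -0.5, -4.6]
opening: 0.632
```

```bash
python3 mv.py 630 124.6 106 3.02 20 1
```

```text
t 12.45 at [628.3 125.6 109.7] yaw 3.0225 n 1 j6 -1.37 F [-0.5 -0.5 -4.6] open 0.632
lean radial out -0.0483 tang(left) 0.0142 q [ 0.09  0.64  1.59  0.01  0.96 -1.37]
-2.0 -0.8 3.6 0.003 20
```

send_rows(
  plan="-1.8 -1.0 4 0.003 20; -0.5 0 4 0 20",
)

```text
t: 12.65
eef_pos: [629.3, 126.4, 100.4]
tcp_rot: [-3.14, -0.052, 3.023]
ft_force: [-3.3, -1.0, 1.1]
opening: 0.629
```

```bash
python3 mv.py 630 124.6 100 3.02 20 1
python3 - <<'E'
from cell import eyes
import cv2
p=eyes.read_camera('side'); c=p['image'][130:250,300:460,::-1]; cv2.imwrite('pics/side5.png',cv2.resize(c,(800,600),interpolation=cv2.INTER_CUBIC))
E
```

```text
t 12.65 at [629.3 126.4 100.4] yaw 3.0227 n 1 j6 -1.37 F [-3.3 -1.   1.1] open 0.629
lean radial out -0.0496 tang(left) 0.0143 q [ 0.09  0.66  1.59  0.01  0.95 -1.37]
-0.9 -1.7 0.4 0.003 20
```

View pics/side5.png

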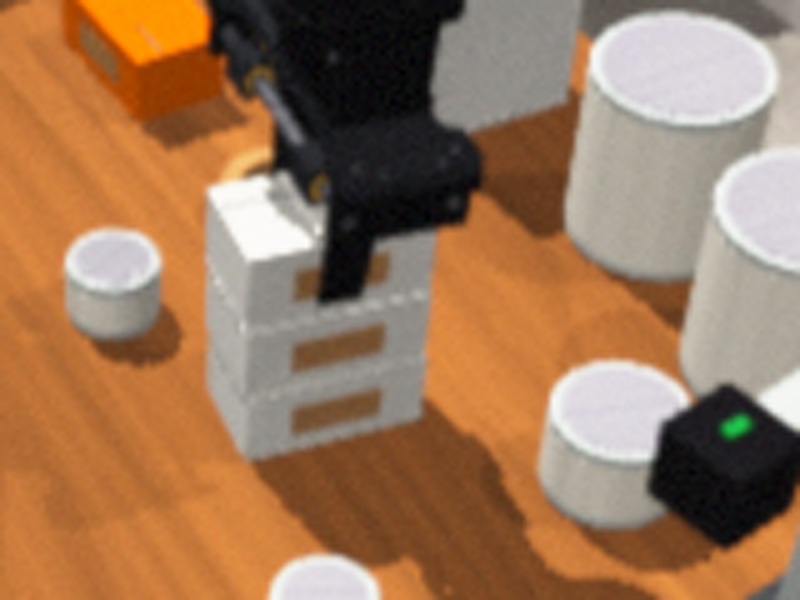

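send_rows(
  plan="0 -1.8 -1 0.003 20; 0 0 4 0 20; 0 0 2 0 20",
)

```text
t: 13.0
eef_pos: [629.2, 124.5, 99.2]
tcp_rot: [-3.14, -0.049, 3.02]
ft_force: [-6.0, 0.8, 12.7]
opening: 0.629
```

```bash
python3 mv.py 630 124.6 100 3.02 20 1
```

```text
t 13.0 at [629.2 124.5  99.2] yaw 3.0202 n 1 j6 -1.37 F [-6.   0.8 12.7] open 0.629
lean radial out -0.0468 tang(left) 0.0132 q [ 0.09  0.66  1.59  0.01  0.94 -1.37]
-0.7 0.1 -0.9 0.000 20
```

send_rows(
  plan="-0.4 0 2.5 0 20; 0 0 1.5 0 20",
)

```text
t: 13.2
eef_pos: [629.2, 124.5, 99.2]
tcp_rot: [-3.14, -0.047, 3.02]
ft_force: [-1.4, 0.3, -0.1]
opening: 0.631
```

send_rows(
  plan="0 0 -1 0 20; 0 0 0 0 70; 0 0 0 0 95; 0 0 0 0 95; 0 0 0 0 95",
)

```text
t: 13.7
eef_pos: [630.6, 124.5, 102.0]
tcp_rot: [-3.141, -0.042, 3.02]
ft_force: [0.2, -0.9, -0.3]
opening: 0.911
```

```bash
python3 mv.py 628.5 124.6 230 3.02 95 3
```

```text
t 13.7 at [630.6 124.5 102. ] yaw 3.0199 n 3 j6 -1.37 F [ 0.2 -0.9 -0.3] open 0.911
lean radial out -0.0400 tang(left) 0.0128 q [ 0.09  0.65  1.59  0.01  0.94 -1.37]
2.5 -0.1 -42.6 -0.000 95; 2.5 -0.1 -42.6 -0.000 95; 2.5 -0.1 -42.6 -0.000 95
```

send_rows(
  plan="0 0 -42 0 95; 0 0 -42 0 95; 0 0 -42 0 95",
)

```text
t: 14.0
eef_pos: [634.0, 123.6, 225.1]
tcp_rot: [-3.139, -0.054, 3.02]
ft_force: [0.2, 0.2, 0.1]
opening: 0.998
```

```bash
python3 - <<'E'
from cell import eyes
import pickle,cv2
from h import *
P={n:eyes.read_camera(n) for n in('top','side','wrist')}
pickle.dump(P,open('d2.pkl','wb'))
c=P['side']['image'][130:250,300:460,::-1]; c=cv2.resize(c,(533,400),interpolation=cv2.INTER_CUBIC)
cv2.imwrite('pics/side6.png',c); cv2.imwrite('pics/top6.png',P['top']['image'][:,:,::-1]);cv2.imwrite('pics/w6.png',P['wrist']['image'][:,:,::-1])
E
python3 mv.py 415 -100 150 0.99 95
```

```text
t 14.15 at [635.3 123.8 226.9] yaw 3.0197 n 15 j6 -1.37 F [ 0.2  0.6 -0.5] open 0.999
lean radial out -0.0452 tang(left) 0.0133 q [ 0.09  0.53  1.45  0.01  1.2  -1.37]
12.5 -16.6 5.7 0.135 95; 10.2 -18.1 5.7 0.135 95; 7.6 -19.3 5.7 0.135 95; 4.9 -20.2 5.7 0.135 95; 2.2 -20.7 5.7 0.135 95; -0.6 -20.8 5.7 0.135 95; -3.4 -20.5 5.7 0.135 95; -6.2 -19.8 5.7 0.135 95
-8.8 -18.8 5.7 0.135 95; -11.2 -17.5 5.7 0.135 95; -13.5 -15.8 5.7 0.135 95; -15.5 -13.8 5.7 0.135 95; -17.2 -11.6 5.7 0.135 95; -18.6 -9.2 5.7 0.135 95; -19.7 -6.6 5.7 0.135 95
```

View pics/side6.png

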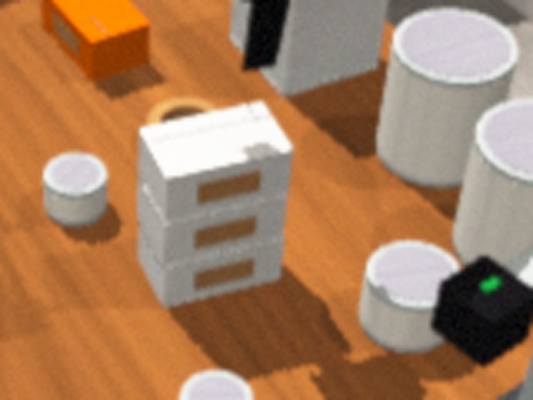

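View pics/w6.png

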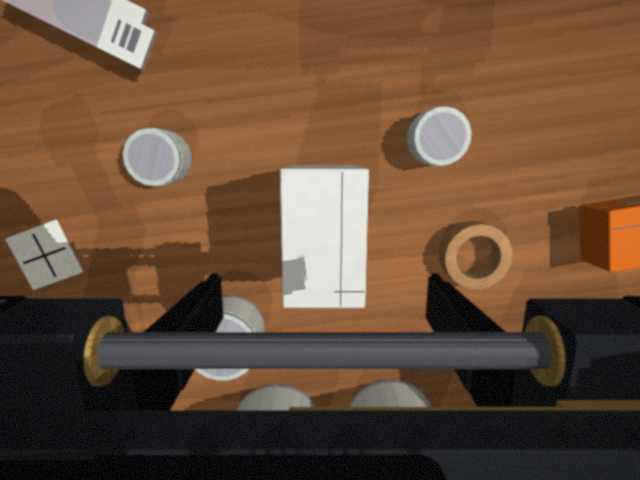

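View pics/top6.png

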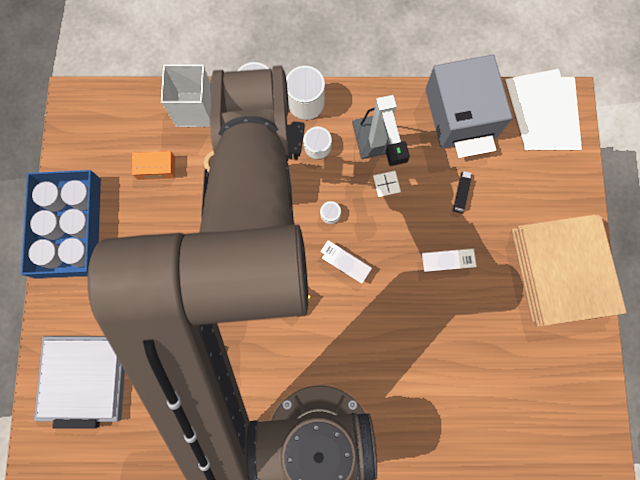

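Run:
```python
import pickle
from h import *
from wc import clipfit
P=pickle.load(open('d2.pkl','rb'))
p=P['wrist']; m=satmask(p,265,155,385,312)
print('top carton wrist',fitbox([(p,m)],631,124,-.12,100,60,90,135))
m=satmask(P['side'],330,140,395,230); print('side 3-stack',fitbox([(P['side'],m)],631,124,-.12,100,60,0,135))
# reader square from wrist
m=satmask(p,0,200,90,296,thr=90,vmin=120); c,_=cv2.findContours(m.astype(np.uint8),0,1); c=max(c,key=cv2.contourArea).reshape(-1,2)
w=unproj(p,c,0)[:,:2].astype(np.float32); print(cv2.minAreaRect(w))
# lot plate approx from wrist
# reader arm heights
o=np.array([639.5,-175.2]); u=np.array([np.cos(.219),np.sin(.219)])
for n in('top','side'):
    for z in(200,242,260):
        print(n,z,proj(P[n],[[*(o+u*k),z] for k in(-20,0,20,100,110)]).round(0).tolist())
cv2.imwrite('pics/rd.png',cv2.resize(P['side']['image'][170:310,390:530,::-1],(600,600)))
```

```text
top carton wrist (array([ 6.29427499e+02,  1.24834625e+02, -1.20083783e-01]), np.float64(0.015011810167365525))
side 3-stack (array([ 6.30196394e+02,  1.25401149e+02, -1.31862956e-01]), np.float64(0.16460575331125826))
((638.40283203125, -174.80848693847656), (60.899173736572266, 61.46672821044922), 12.801956176757812)
top 200 [[398.0, 166.0], [396.0, 158.0], [394.0, 150.0], [386.0, 118.0], [385.0, 114.0]]
top 242 [[400.0, 159.0], [398.0, 151.0], [396.0, 143.0], [388.0, 110.0], [387.0, 106.0]]
top 260 [[401.0, 157.0], [399.0, 148.0], [397.0, 140.0], [388.0, 107.0], [387.0, 103.0]]
side 200 [[436.0, 235.0], [443.0, 230.0], [450.0, 226.0], [476.0, 209.0], [479.0, 207.0]]
side 242 [[440.0, 220.0], [447.0, 215.0], [454.0, 211.0], [481.0, 194.0], [484.0, 192.0]]
side 260 [[442.0, 213.0], [449.0, 209.0], [456.0, 204.0], [483.0, 187.0], [487.0, 185.0]]
```

View pics/rd.png

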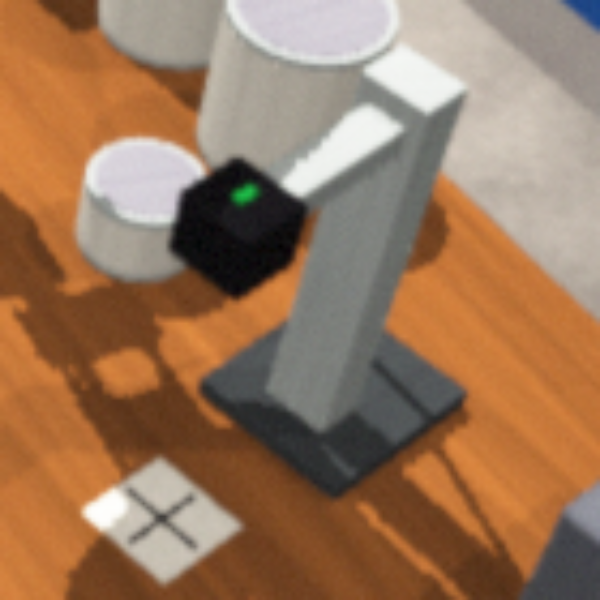

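send_rows(
  plan="12.9 -17.4 0 0.135 95; 10.4 -18.9 0 0.135 95; 7.7 -20.1 0 0.135 95; 4.9 -21 2 0.135 95; 2.0 -21.4 5.7 0.135 95; -0.8 -21.5 5.7 0.135 95; -3.6 -21.2 5.7 0.135 95; -6.4 -20.4 5.7 0.135 95",
)

```text
t: 14.95
eef_pos: [506.6, -1.7, 197.6]
tcp_rot: [-3.088, -0.024, 1.901]
ft_force: [1.5, 0.2, -0.4]
opening: 0.997
```

```bash
python3 mv.py 400 -100 150 0.995 95
```

```text
t 14.95 at [506.6  -1.7 197.6] yaw 1.9012 n 7 j6 -0.46 F [ 1.5  0.2 -0.4] open 0.997
lean radial out -0.0586 tang(left) 0.0047 q [-0.13  0.37  1.83 -0.    1.   -0.46]
-8.5 -18.6 7.6 0.129 95; -10.8 -17.3 7.6 0.129 95; -13.0 -15.8 7.6 0.129 95; -14.9 -14.0 7.6 0.129 95; -16.6 -11.9 7.6 0.129 95; -18.0 -9.7 7.6 0.129 95; -19.1 -7.3 7.6 0.129 95
```

send_rows(
  plan="-8.5 -18.6 7.6 0.129 95; -10.8 -17.3 7.6 0.129 95; -13.0 -15.8 7.6 0.129 95; -14.9 -14.0 7.6 0.129 95; -16.6 -11.9 7.6 0.129 95; -18.0 -9.7 7.6 0.129 95; -19.1 -7.3 7.6 0.129 95; 0 0 0 0 95",
)

```text
t: 15.75
eef_pos: [387.0, -101.0, 140.8]
tcp_rot: [-3.077, 0.034, 0.957]
ft_force: [0.2, 0.9, 0.1]
opening: 0.996
```

```bash
python3 mv.py 397 -103 100 0.995 95 2; python3 wl.py w7
```

```text
t 15.75 at [ 387.  -101.   140.8] yaw 0.9568 n 2 j6 0.23 F [0.2 0.9 0.1] open 0.996
lean radial out -0.0728 tang(left) -0.0091 q [-0.41  0.32  2.13 -0.03  0.77  0.23]
2.8 6.0 20.0 -0.019 95; 2.7 6.0 20.0 -0.019 95
[ 388.  -100.8  141.2] [-3.07740874  0.03360395  0.96093282]
tcp px [[327.9870187 294.707338 ]]
```

View pics/w7.png

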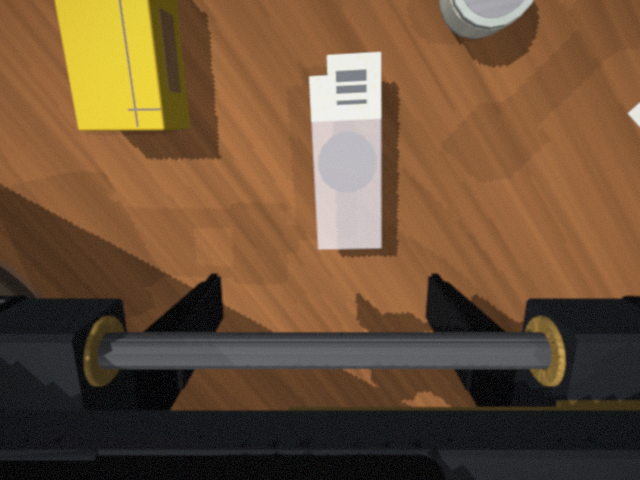

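send_rows(
  plan="0 0 0 0 95; 0 0 0 0 95; 0 0 0 0 95; 0 0 0 0 95; 0 0 0 0 95; 0 0 0 0 95; 0 0 0 0 95; 0 0 0 0 95",
)

```text
t: 16.6
eef_pos: [390.2, -99.2, 141.3]
tcp_rot: [-3.078, 0.033, 0.972]
ft_force: [0.2, 0.5, -0.6]
opening: 1.0
```

```bash
python3 mv.py 397 -103 100 0.995 95 2
```

```text
t 16.6 at [390.2 -99.2 141.3] yaw 0.9717 n 2 j6 0.22 F [ 0.2  0.5 -0.6] open 1.0
lean radial out -0.0707 tang(left) -0.0088 q [-0.4   0.32  2.12 -0.03  0.77  0.22]
1.0 5.2 20.3 -0.012 95; 0.9 5.2 20.3 -0.012 95
```

send_rows(
  plan="0 0 45 0 95; 0 0 0 0 95",
)

```text
t: 16.8
eef_pos: [387.8, -99.1, 96.0]
tcp_rot: [-3.08, 0.032, 0.972]
ft_force: [-0.8, 0.4, 0.7]
opening: 1.001
```

```bash
cat > st.py <<'E'
from cell import eyes
import subprocess
from mv import plan
for i in range(3): eyes.read_camera('wrist')
plan(397,-103,100,.995,n=2)
E
python3 mv.py 397 -103 100 0.995 95 2|head -2
```

```text
t 16.8 at [387.8 -99.1  96. ] yaw 0.9717 n 2 j6 0.23 F [-0.8  0.4  0.7] open 1.001
lean radial out -0.0685 tang(left) -0.0092 q [-0.4   0.4   2.17 -0.03  0.63  0.23]
```

send_rows(
  plan="0 0 -45 0 95",
)

```text
t: 16.9
eef_pos: [389.1, -98.8, 138.9]
tcp_rot: [-3.071, 0.034, 0.972]
ft_force: [0.3, -0.2, 1.1]
opening: 0.997
```

```bash
python3 mv.py 397 -103 100 0.995 95 2|head -2; python3 st.py
```

```text
t 16.9 at [389.1 -98.8 138.9] yaw 0.9717 n 2 j6 0.22 F [ 0.3 -0.2  1.1] open 0.997
lean radial out -0.0781 tang(left) -0.0076 q [-0.4   0.32  2.12 -0.03  0.77  0.22]
t 17.05 at [392.  -99.9 143.6] yaw 0.9716 n 2 j6 0.22 F [-0.4  0.4  0.4] open 0.995
lean radial out -0.0641 tang(left) -0.0098 q [-0.4   0.31  2.12 -0.03  0.77  0.22]
0.8 4.2 21.6 -0.012 95; 0.7 4.2 21.6 -0.012 95
```

send_rows(
  plan="0 0 0 0 95",
)

```text
t: 17.15
eef_pos: [392.0, -99.8, 144.4]
tcp_rot: [-3.086, 0.031, 0.972]
ft_force: [0.3, -0.9, 0.1]
opening: 0.999
```

```bash
cat > st.py <<'E'
from cell import eyes
import sys
from mv import plan
from cell import env
for i in range(int(sys.argv[1])):
    eyes.read_camera('wrist'); s=env.state(); print(s['eef_pos'].round(1),s['tcp_rot'].round(4))
plan(397,-103,100,.995,n=2)
E
python3 st.py 5
```

```text
[392.1 -99.9 144.4] [-3.086   0.031   0.9716]
[392.  -99.8 144. ] [-3.0853  0.0311  0.9717]
[391.9 -99.8 143.7] [-3.0846  0.0313  0.9716]
[391.8 -99.8 143.5] [-3.0842  0.0314  0.9717]
[391.8 -99.8 143.3] [-3.0839  0.0314  0.9716]
t 17.4 at [391.8 -99.8 143.3] yaw 0.9716 n 2 j6 0.22 F [0.2 0.5 1. ] open 1.0
lean radial out -0.0649 tang(left) -0.0097 q [-0.4   0.32  2.12 -0.03  0.77  0.22]
0.8 4.3 21.4 -0.012 95; 0.8 4.3 21.4 -0.012 95
```

send_rows(
  plan="0 0 48 0 95; 0 0 0 0 95; 0 0 -48 0 95",
)

```text
t: 17.7
eef_pos: [390.1, -99.2, 139.6]
tcp_rot: [-3.073, 0.034, 0.972]
ft_force: [1.3, -0.3, 1.2]
opening: 1.0
```

```bash
python3 st.py 4
```

```text
[ 393.1 -100.1  147.7] [-3.0835  0.0313  0.9717]
[ 393.7 -100.5  146.3] [-3.0883  0.0304  0.9716]
[ 393.2 -100.3  144.9] [-3.0882  0.0305  0.9716]
[ 392.6 -100.1  143.8] [-3.0867  0.0308  0.9717]
t 17.9 at [ 392.6 -100.1  143.8] yaw 0.9717 n 2 j6 0.22 F [-0.2 -0.  -0.3] open 0.999
lean radial out -0.0621 tang(left) -0.0101 q [-0.4   0.31  2.12 -0.03  0.77  0.22]
0.7 3.9 21.7 -0.012 95; 0.7 3.9 21.7 -0.012 95
```

send_rows(
  plan="15 43 0 0 95",
)

```text
t: 18.0
eef_pos: [433.2, -110.7, 141.7]
tcp_rot: [-3.084, 0.032, 0.972]
ft_force: [-0.2, 0.0, 0.1]
opening: 0.999
```

```bash
python3 st.py 3
```

```text
[ 442.2 -114.   141.9] [-3.0917  0.0296  0.9707]
[ 440.  -113.2  141.3] [-3.0899  0.03    0.9714]
[ 437.6 -112.3  140.9] [-3.087   0.0307  0.9718]
t 18.15 at [ 437.6 -112.3  140.9] yaw 0.9718 n 2 j6 0.23 F [-1.  -0.8 -0.3] open 1.001
lean radial out -0.0617 tang(left) -0.0103 q [-0.39  0.38  2.02 -0.03  0.81  0.23]
-7.0 -18.2 21.7 -0.012 95; -6.7 -18.3 21.7 -0.012 95
```

send_rows(
  plan="-15 -43 0 0 95",
)

```text
t: 18.25
eef_pos: [395.8, -101.3, 143.2]
tcp_rot: [-3.088, 0.03, 0.972]
ft_force: [0.1, -0.5, 0.3]
opening: 1.002
```

```bash
python3 st.py 3
```

```text
[386.4 -97.6 142.8] [-3.0797  0.0324  0.973 ]
[388.7 -98.5 143.3] [-3.0815  0.0319  0.9722]
[391.3 -99.5 143.7] [-3.0848  0.0312  0.9717]
t 18.4 at [391.3 -99.5 143.7] yaw 0.9717 n 2 j6 0.22 F [ 1.5 -0.3  0.4] open 1.0
lean radial out -0.0640 tang(left) -0.0098 q [-0.4   0.31  2.12 -0.03  0.77  0.22]
0.9 4.6 21.6 -0.012 95; 0.8 4.6 21.6 -0.012 95
```

send_rows(
  plan="12 32 -35 0 95",
)

```text
t: 18.5
eef_pos: [422.3, -106.3, 174.5]
tcp_rot: [-3.076, 0.033, 0.972]
ft_force: [0.9, 0.2, -0.6]
opening: 0.999
```

```bash
python3 st.py 2
```

```text
[ 431.7 -109.5  181.2] [-3.0901  0.0298  0.9709]
[ 430.6 -109.3  179.4] [-3.0915  0.0296  0.9714]
t 18.6 at [ 430.6 -109.3  179.4] yaw 0.9714 n 2 j6 0.23 F [-0.6 -0.1  0.7] open 0.999
lean radial out -0.0572 tang(left) -0.0106 q [-0.39  0.31  1.99 -0.02  0.9   0.23]
-5.7 -13.6 40.6 -0.012 95; -5.6 -13.7 40.6 -0.012 95
```

send_rows(
  plan="-12 -32 35 0 95; 0 0 0 0 95; 12 32 -35 0 95",
)

```text
t: 18.9
eef_pos: [425.6, -107.4, 176.1]
tcp_rot: [-3.083, 0.032, 0.972]
ft_force: [0.5, -0.7, 0.7]
opening: 1.003
```

```bash
python3 st.py 2
```

```text
[ 434.3 -110.3  182.5] [-3.0962  0.0284  0.9711]
[ 433.3 -110.1  181. ] [-3.0981  0.0281  0.9717]
t 19.0 at [ 433.3 -110.1  181. ] yaw 0.9717 n 2 j6 0.23 F [ 0.8 -0.5 -0.1] open 0.998
lean radial out -0.0505 tang(left) -0.0115 q [-0.39  0.3   1.99 -0.02  0.9   0.23]
-6.2 -15.2 41.4 -0.012 95; -6.0 -15.3 41.4 -0.012 95
```

send_rows(
  plan="-12 -32 35 0 95; 0 0 0 0 95; 12 32 -35 0 95",
)

```text
t: 19.3
eef_pos: [428.2, -108.3, 177.5]
tcp_rot: [-3.09, 0.03, 0.972]
ft_force: [0.2, -0.9, 0.1]
opening: 0.999
```

```bash
python3 st.py 2
```

```text
[ 436.9 -111.2  183.9] [-3.1029  0.0269  0.9715]
[ 435.9 -110.9  182.4] [-3.1047  0.0266  0.9721]
t 19.4 at [ 435.9 -110.9  182.4] yaw 0.9721 n 2 j6 0.23 F [ 0.6 -0.6 -0.7] open 0.998
lean radial out -0.0438 tang(left) -0.0123 q [-0.39  0.3   1.98 -0.02  0.9   0.23]
-6.6 -16.8 42.0 -0.011 95; -6.4 -16.9 42.0 -0.011 95
```

send_rows(
  plan="-12 -33 36 0 95; 0 0 0 0 95; 12 32 -35 0 95",
)

```text
t: 19.7
eef_pos: [429.7, -108.5, 177.8]
tcp_rot: [-3.096, 0.029, 0.972]
ft_force: [1.3, -0.4, 1.0]
opening: 0.995
```

```bash
python3 st.py 2|tail -2
```

```text
lean radial out -0.0370 tang(left) -0.0132 q [-0.38  0.3   1.98 -0.02  0.89  0.23]
-7.0 -17.7 42.2 -0.011 95; -6.8 -17.8 42.2 -0.011 95
```

send_rows(
  plan="-12 -33 36 0 95; 0 0 0 0 95; 12 32 -35 0 95",
)

```text
t: 20.1
eef_pos: [431.4, -108.7, 178.3]
tcp_rot: [-3.103, 0.027, 0.973]
ft_force: [0.9, -0.0, 0.3]
opening: 0.999
```

```bash
python3 st.py 2|tail -2
```

```text
lean radial out -0.0298 tang(left) -0.0141 q [-0.38  0.3   1.98 -0.02  0.88  0.23]
-7.4 -18.8 42.3 -0.011 95; -7.2 -18.9 42.3 -0.011 95
```

send_rows(
  plan="-12 -33 36 0 95; 0 0 0 0 95; 12 32 -35 0 95",
)

```text
t: 20.5
eef_pos: [433.2, -109.0, 178.9]
tcp_rot: [-3.111, 0.025, 0.973]
ft_force: [0.9, -1.2, -0.4]
opening: 0.999
```

```bash
python3 st.py 2|tail -2
```

```text
lean radial out -0.0224 tang(left) -0.0151 q [-0.38  0.3   1.98 -0.02  0.88  0.23]
-7.9 -19.9 42.5 -0.011 95; -7.6 -20.0 42.5 -0.011 95
```

send_rows(
  plan="-12 -33 36 0 95; 0 0 0 0 95; 12 32 -35 0 95",
)

```text
t: 20.9
eef_pos: [435.0, -109.3, 179.5]
tcp_rot: [-3.118, 0.024, 0.974]
ft_force: [0.6, -0.8, -0.0]
opening: 0.999
```

```bash
python3 st.py 2|tail -3
```

```text
t 21.0 at [ 442.6 -111.9  184.7] yaw 0.9737 n 2 j6 0.23 F [ 0.6  0.1 -0.5] open 1.0
lean radial out -0.0145 tang(left) -0.0161 q [-0.38  0.3   1.98 -0.02  0.87  0.23]
-8.3 -21.0 42.7 -0.011 95; -8.1 -21.1 42.7 -0.011 95
```

send_rows(
  plan="-12 -33 36 0 95; 0 0 0 0 95; 12 32 -35 0 95",
)

```text
t: 21.3
eef_pos: [436.4, -109.5, 179.9]
tcp_rot: [-3.126, 0.022, 0.974]
ft_force: [-0.0, -1.2, -0.3]
opening: 0.999
```

```bash
python3 st.py 2|tail -3
```

```text
t 21.4 at [ 444.1 -112.1  185.2] yaw 0.9742 n 2 j6 0.23 F [0.8 0.5 0.2] open 0.998
lean radial out -0.0069 tang(left) -0.0170 q [-0.38  0.3   1.98 -0.02  0.86  0.23]
-8.7 -22.0 42.8 -0.010 95; -8.5 -22.1 42.8 -0.010 95
```

send_rows(
  plan="-12 -33 36 0 95; 0 0 0 0 95; 12 32 -35 0 95",
)

```text
t: 21.7
eef_pos: [437.6, -109.6, 180.1]
tcp_rot: [-3.133, 0.02, 0.975]
ft_force: [-0.2, -0.3, 0.1]
opening: 0.998
```

```bash
python3 st.py 2
```

```text
[ 446.  -112.3  187. ] [3.137  0.0171 0.9743]
[ 445.2 -112.2  185.4] [3.135  0.0168 0.9749]
t 21.8 at [ 445.2 -112.2  185.4] yaw 0.9749 n 2 j6 0.23 F [ 0.4 -0.1  0.7] open 1.001
lean radial out 0.0004 tang(left) -0.0181 q [-0.38  0.3   1.99 -0.02  0.86  0.23]
-9.0 -22.8 42.7 -0.010 95; -8.8 -22.9 42.7 -0.010 95
```

```bash
python3 mv.py 398 -102 130 0.99 95 3
```

```text
t 21.8 at [ 445.2 -112.2  185.4] yaw 0.9749 n 3 j6 0.23 F [ 0.4 -0.1  0.7] open 1.001
lean radial out 0.0004 tang(left) -0.0181 q [-0.38  0.3   1.99 -0.02  0.86  0.23]
-5.7 -15.0 18.5 -0.005 95; -5.6 -15.1 18.5 -0.005 95; -5.6 -15.1 18.5 -0.005 95
```

send_rows(
  plan="-5.7 -15.0 18.5 -0.005 95; -5.6 -15.1 18.5 -0.005 95; -5.6 -15.1 18.5 -0.005 95",
)

```text
t: 22.1
eef_pos: [399.4, -102.6, 129.7]
tcp_rot: [3.127, 0.015, 0.991]
ft_force: [0.2, 0.3, -0.4]
opening: 1.002
```

```bash
python3 st.py 2; python3 wl.py w8
```

```text
[ 395.8 -101.3  127.3] [3.1328 0.0164 0.9916]
[ 397.4 -101.8  128.7] [3.1326 0.0163 0.9907]
t 22.2 at [ 397.4 -101.8  128.7] yaw 0.9907 n 2 j6 0.2 F [ 0.4 -0.3 -0.2] open 1.001
lean radial out 0.0032 tang(left) -0.0184 q [-0.4   0.33  2.16 -0.03  0.65  0.2 ]
-0.4 0.0 14.4 -0.002 95; -0.4 0.0 14.4 -0.002 95
[ 399.3 -102.5  130. ] [3.12998367 0.0158495  0.99040601]
tcp px [[330.67879348 296.09996476]]
```

View pics/w8.png

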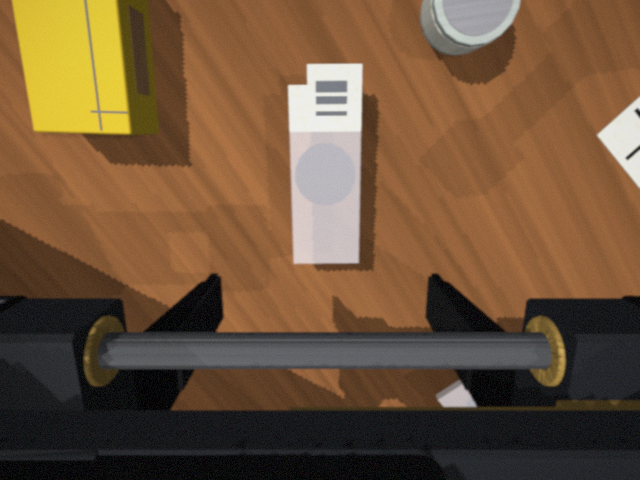

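```bash
cat > pf.py <<'E'
import pickle,sys
from h import *
p=pickle.load(open('w.pkl','rb'))
def polyfit(p,win,x,y,yaw,z=34,thr=75):
    l,t,r,b=win; hsv=cv2.cvtColor(p['image'],cv2.COLOR_RGB2HSV)
    m=((hsv[...,1]<thr)&(hsv[...,2]>70)).astype(np.uint8)[t:b,l:r]
    n,lab,st,_=cv2.connectedComponentsWithStats(m,connectivity=4); m=(lab==1+np.argmax(st[1:,4])).astype(np.uint8)
    big=cv2.resize(m*255,None,fx=S,fy=S,interpolation=cv2.INTER_LINEAR)>127
    Q=np.array([[-65,-23],[65,-23],[65,11],[53,11],[53,23],[-65,23]],float)
    def cost(v):
        c,s=np.cos(v[2]),np.sin(v[2]); W=np.c_[Q@np.array([[c,s],[-s,c]])+v[:2],np.full(6,z)]
        k=np.zeros(big.shape,np.uint8); cv2.fillPoly(k,[((proj(p,W)-[l-.5,t-.5])*S*16).astype(np.int32)],1,8,4)
        k=k>0; return 1-(k&big).sum()/(k|big).sum()
    sim=np.array([[x,y,yaw],[x+8,y,yaw],[x,y+8,yaw],[x,y,yaw+.1]])
    r=minimize(cost,[x,y,yaw],method='Nelder-Mead',options=dict(initial_simplex=sim,xatol=.02,fatol=1e-6,maxiter=400)); return r.x,r.fun,m.sum()
if __name__=='__main__':
    a=[float(v) for v in sys.argv[1:]]; v,f,n=polyfit(p,[int(k) for k in a[:4]],*a[4:])
    print(v.round(3),round(f,4),n); 
    for d in(40,45,50): print(d,(v[:2]-d*np.array([np.cos(v[2]),np.sin(v[2])])).round(1))
E
python3 pf.py 270 50 385 285 425 -61 1.0
```

```text
[424.731 -60.801   1.001] 0.0328 13980
40 [403.1 -94.5]
45 [400.4 -98.7]
50 [ 397.7 -102.9]
```

```bash
python3 mv.py 399.3 -100.4 55 1.001 95 3
```

```text
t 22.25 at [ 399.3 -102.5  130. ] yaw 0.9904 n 3 j6 0.2 F [ 0.3 -0.1  0.5] open 1.001
lean radial out 0.0059 tang(left) -0.0187 q [-0.4   0.32  2.16 -0.03  0.65  0.2 ]
1.0 -0.7 25.0 -0.004 95; 1.0 -0.7 25.0 -0.004 95; 1.0 -0.7 25.0 -0.004 95
```

send_rows(
  plan="1.0 -0.7 25.0 -0.004 95; 1.0 -0.7 25.0 -0.004 95; 1.0 -0.7 25.0 -0.004 95",
)

```text
t: 22.55
eef_pos: [405.2, -102.6, 57.4]
tcp_rot: [3.117, 0.014, 1.002]
ft_force: [0.3, 0.2, 0.1]
opening: 1.001
```

```bash
python3 mv.py 399.3 -100.4 12 1.001 95 3
```

```text
t 22.55 at [ 405.2 -102.6   57.4] yaw 1.0019 n 3 j6 0.21 F [0.3 0.2 0.1] open 1.001
lean radial out 0.0186 tang(left) -0.0206 q [-0.39  0.48  2.22 -0.04  0.43  0.21]
-0.2 -2.4 15.1 0.000 95; -0.2 -2.4 15.1 0.000 95; -0.2 -2.4 15.1 0.000 95
```

send_rows(
  plan="-0.2 -2.4 15 0 95; -0.2 -2.4 15 0 95; -0.2 -2.4 13 0 95",
)

```text
t: 22.85
eef_pos: [403.6, -101.7, 13.0]
tcp_rot: [3.113, 0.013, 1.002]
ft_force: [-0.2, 0.1, 0.0]
opening: 1.003
```

```bash
python3 st.py 2|tail -3; python3 mv.py 399.3 -100.4 12 1.001 95 1
```

```text
t 22.95 at [ 402.9 -101.5   12.6] yaw 1.0016 n 2 j6 0.23 F [ 0.2 -0.5  0.2] open 1.002
lean radial out 0.0210 tang(left) -0.0210 q [-0.39  0.58  2.25 -0.06  0.29  0.23]
-2.8 -0.9 -43.7 0.003 95; -2.8 -0.9 -43.7 0.003 95
t 22.95 at [ 402.9 -101.5   12.6] yaw 1.0016 n 1 j6 0.23 F [ 0.2 -0.5  0.2] open 1.002
lean radial out 0.0210 tang(left) -0.0210 q [-0.39  0.58  2.25 -0.06  0.29  0.23]
-1.1 -3.6 0.6 0.001 95
```

send_rows(
  plan="-1 -3.6 0.6 0 95; 0 0 0 0 70; 0 0 0 0 30; 0 0 0 0 0; 0 0 0 0 0; 0 0 0 0 0; 0 0 0 0 0",
)

```text
t: 23.65
eef_pos: [402.2, -101.5, 15.0]
tcp_rot: [3.109, 0.012, 1.001]
ft_force: [0.5, -0.2, -0.1]
opening: 0.551
```

send_rows(
  plan="0 0 3 0 0; 0 0 1 0 0; 0 0 0.5 0 0",
)

```text
t: 23.95
eef_pos: [402.0, -101.6, 10.8]
tcp_rot: [3.108, 0.012, 1.002]
ft_force: [-2.1, -0.5, 11.6]
opening: 0.474
```

```bash
python3 mv.py 399.3 -100.4 80 1.001 0 2;python3 wl.py w9
```

```text
t 23.95 at [ 402.  -101.6   10.8] yaw 1.0017 n 2 j6 0.24 F [-2.1 -0.5 11.6] open 0.474
lean radial out 0.0276 tang(left) -0.0222 q [-0.4   0.58  2.26 -0.07  0.27  0.24]
-0.7 -0.3 -34.6 0.000 0; -0.7 -0.3 -34.6 0.000 0
[ 402.  -101.6   10.8] [3.10833477 0.01237431 1.00169185]
tcp px [[326.40887668 295.95982488]]
```

View pics/w9.png

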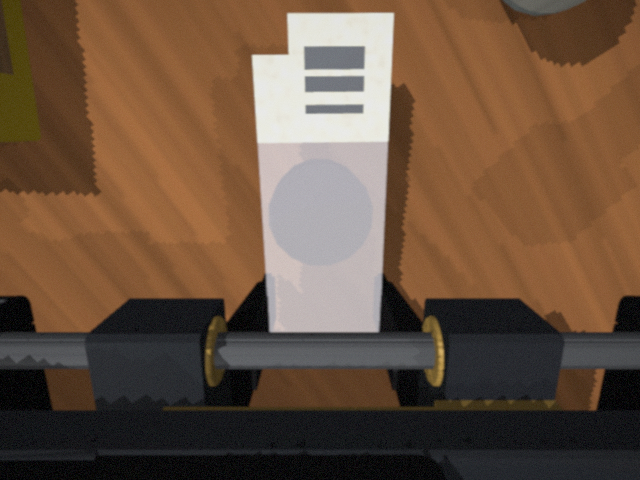

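send_rows(
  plan="0 0 -30 0 0; 0 0 -35 0 0; 0 0 -20 0 0",
)

```text
t: 24.3
eef_pos: [398.9, -98.6, 95.2]
tcp_rot: [3.116, 0.014, 1.002]
ft_force: [0.5, -0.6, -0.8]
opening: 0.477
```

```bash
python3 mv.py 520 -198 100 0.222 0; python3 wl.py w10
```

```text
t 24.3 at [398.9 -98.6  95.2] yaw 1.0016 n 6 j6 0.21 F [ 0.5 -0.6 -0.8] open 0.477
lean radial out 0.0199 tang(left) -0.0211 q [-0.39  0.39  2.2  -0.04  0.53  0.21]
-3.1 25.9 -0.1 0.130 0; 0.3 26.1 -0.1 0.130 0; 3.7 25.9 -0.1 0.130 0; 7.0 25.2 -0.1 0.130 0; 10.2 24.0 -0.1 0.130 0; 13.2 22.5 -0.1 0.130 0
[399.6 -98.9  97. ] [3.11318017 0.01310893 1.00167404]
tcp px [[328.04324397 297.16796252]]
```

View pics/w10.png

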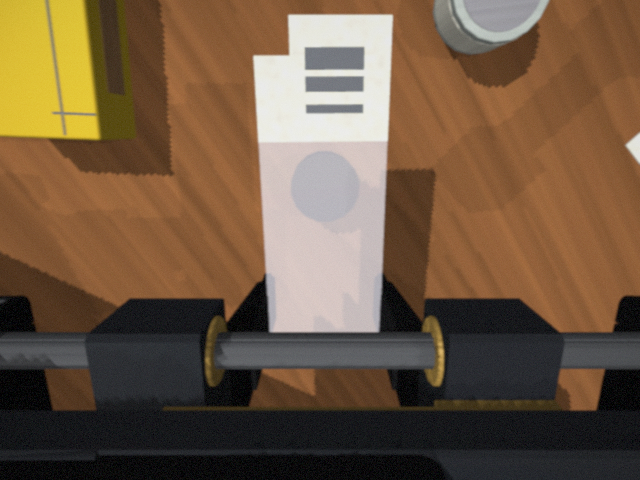

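send_rows(
  plan="-3.1 25.9 0 0.13 0; 0.3 26.1 0 0.13 0; 3.7 25.9 0 0.13 0; 7.0 25.2 0 0.13 0; 10.2 24.0 0 0.13 0; 13.2 22.5 0 0.13 0",
)

```text
t: 24.95
eef_pos: [521.3, -201.0, 99.7]
tcp_rot: [3.113, -0.01, 0.196]
ft_force: [0.3, 0.5, -0.2]
opening: 0.479
```

```bash
python3 st.py 3|head -5; python3 mv.py 549.6 -195.2 96.8 .222 0;python3 - <<'E'
import cv2,pickle
from cell import eyes
P={n:eyes.read_camera(n) for n in('side','wrist','top')}; pickle.dump(P,open('d3.pkl','wb'))
cv2.imwrite('pics/s11.png',P['side']['image'][:,:,::-1]); cv2.imwrite('pics/w11.png',P['wrist']['image'][:,:,::-1])
E
```

```text
[ 524.3 -203.6   99.9] [ 3.1113 -0.0127  0.1866]
[ 522.5 -202.2   99.6] [ 3.112  -0.0114  0.1966]
[ 520.9 -200.9   99.4] [ 3.1133 -0.0097  0.2011]
t 25.1 at [ 520.9 -200.9   99.4] yaw 0.2011 n 2 j6 0.91 F [-0.7 -0.4 -1.3] open 0.481
lean radial out 0.0234 tang(left) -0.0186 q [-0.48  0.54  1.86 -0.02  0.72  0.91]
t 25.1 at [ 520.9 -200.9   99.4] yaw 0.2011 n 1 j6 0.91 F [-0.7 -0.4 -1.3] open 0.481
lean radial out 0.0234 tang(left) -0.0186 q [-0.48  0.54  1.86 -0.02  0.72  0.91]
29.2 0.1 2.9 -0.021 0
```

View pics/s11.png

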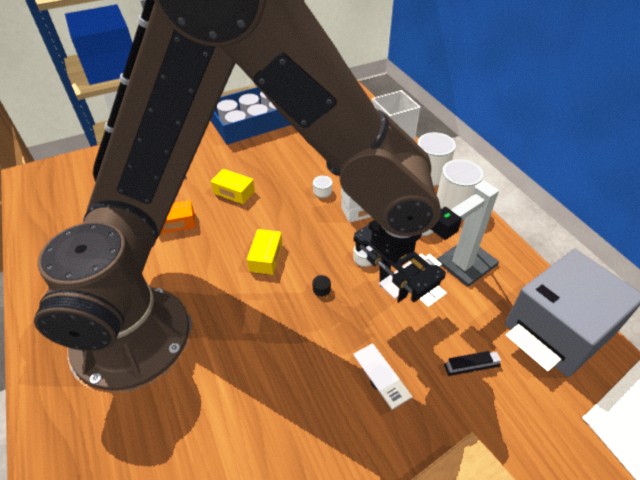

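View pics/w11.png

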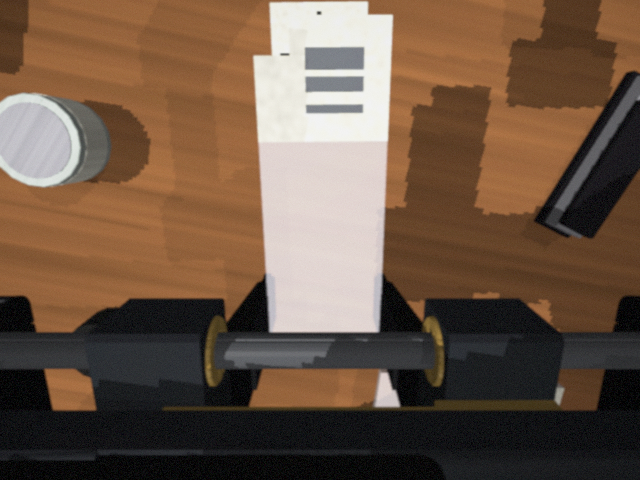

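```bash
cat > pnp.py <<'E'
import pickle,sys,cv2
from h import *
from scipy.spatial.transform import Rotation as Ro
def platepnp(p,guess_z=None,thr=75,win=(235,0,410,328),rowmax=326,dbg=None):
    # refine: optimise 6-dof pose of outline against mask edges
    f,cx,cy=K(p); Kc=np.array([[f,0,cx],[0,f,cy],[0,0,1]])
    g=cv2.cvtColor(p['image'],cv2.COLOR_RGB2GRAY)
    return Kc,g
def solve(p,uv,obj):
    f,cx,cy=K(p); Kc=np.array([[f,0,cx],[0,f,cy],[0,0,1]])
    ok,r,t=cv2.solvePnP(obj.astype(np.float64),uv.astype(np.float64),Kc,None,flags=cv2.SOLVEPNP_ITERATIVE)
    e=cv2.projectPoints(obj,r,t,Kc,None)[0].reshape(-1,2)-uv
    C=np.diag([1,-1,-1.]); R=p['extrinsics'][:3,:3]@C@cv2.Rodrigues(r)[0]; T=p['extrinsics'][:3,:3]@C@t.ravel()+p['extrinsics'][:3,3]
    return R,T,e
E
python3 - <<'E'
import cv2
for n in ('w9','w11'):
    a=cv2.imread(f'pics/{n}.png'); 
    cv2.imwrite(f'pics/{n}z.png',cv2.resize(a[0:160,235:410],(700,640),interpolation=cv2.INTER_CUBIC)[:600])
E
```

```text
(no output)
```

View pics/w11z.png

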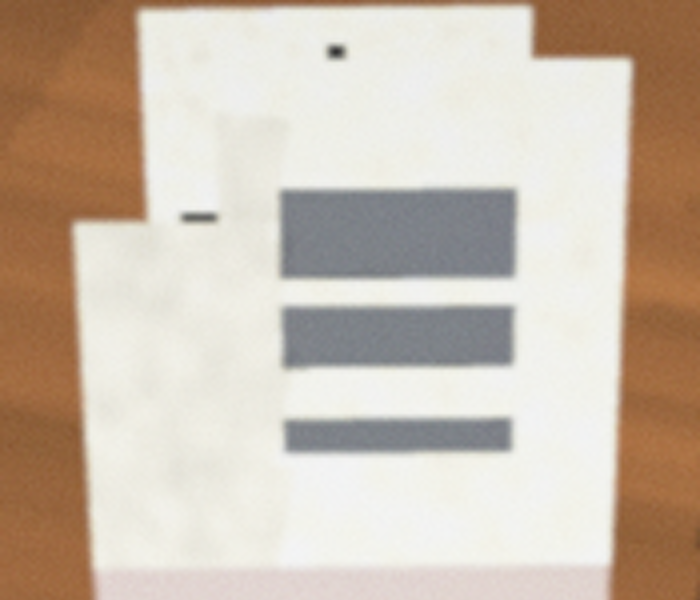

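View pics/w9z.png

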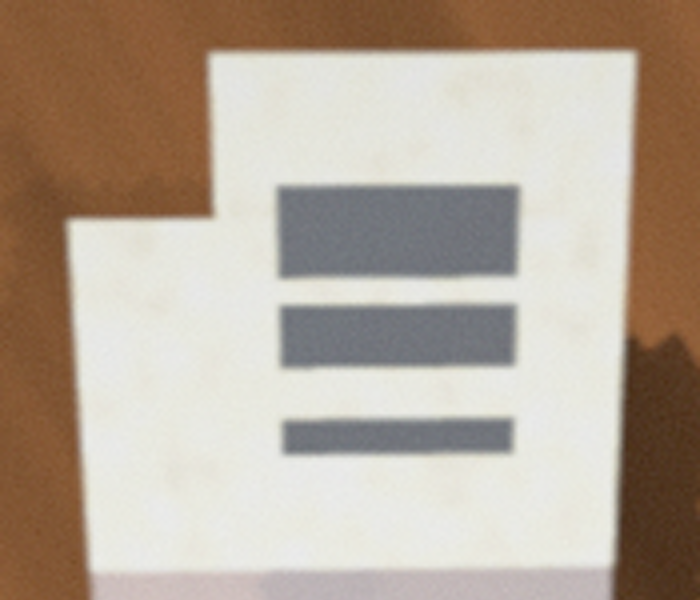

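```bash
cat >> pnp.py <<'E'
from scipy.optimize import least_squares
def edges(p,rows=range(150,262,8)):
    hsv=cv2.cvtColor(p['image'],cv2.COLOR_RGB2HSV)[...,1].astype(float); L=[];Rr=[]
    hsv=cv2.GaussianBlur(hsv,(3,3),0)
    for r in rows:
        s=hsv[r]; 
        c=325
        a=c
        while s[a]<80: a-=1
        L.append((a+(s[a]-80)/(s[a]-s[a+1]),r))
        a=c
        while s[a]<80: a+=1
        Rr.append((a-(s[a]-80)/(s[a]-s[a-1]),r))
    return np.array(L),np.array(Rr)
def pose(p,corn,objc):
    f,cx,cy=K(p); L,Rr=edges(p)
    R0,T0,_=solve(p,corn,np.c_[objc,np.zeros(len(objc))])
    def pr(v,X):
        return proj(p,Ro.from_rotvec(v[:3]).apply(X)+v[3:])
    def res(v):
        o=[(pr(v,np.c_[objc,np.zeros(len(objc))])-corn).ravel()]
        for E,y in((L,23),(Rr,-23)):
            a,b=pr(v,np.array([[40,y,0],[-40,y,0]],float)); d=(b-a)/np.linalg.norm(b-a)
            o.append((E-a)@np.array([-d[1],d[0]]))
        return np.concatenate(o)
    v0=np.r_[Ro.from_matrix(R0).as_rotvec(),T0]
    r=least_squares(res,v0,loss='soft_l1'); R=Ro.from_rotvec(r.x[:3]).as_matrix()
    return R,r.x[3:],res(r.x)
def z2p(uv): uv=np.array(uv,float); return np.c_[235+(uv[:,0]+.5)/4-.5,(uv[:,1]+.5)/4-.5]
def report(p,uv,objc):
    R,T,e=pose(p,z2p(uv),np.array(objc,float))
    lab=T+R@np.array([45,0,0.]); print('label',lab.round(1),'yaw',round(np.arctan2(R[1,0],R[0,0]),4),'x-pitch up deg',round(np.degrees(np.arcsin(R[2,0])),2),'roll(y up) deg',round(np.degrees(np.arcsin(R[2,1])),2),'rms',round(np.sqrt((e**2).mean()),2))
    return lab
E
python3 - <<'E'
import pickle
from pnp import *
from cell import env
P=pickle.load(open('d3.pkl','rb'))
O=[[65,-23],[53,23],[25,23],[25,-23]]
print(env.state()['eef_pos'],env.state()['tcp_rot'])
report(P['wrist'],[(632,58),(73,223),(92,568),(611,567)],O)
p=pickle.load(open('w.pkl','rb'))  # w10
E
```

```text
[ 519.7731612  -199.63547423  100.02184949] [ 3.11380536 -0.00912449  0.20313701]
label [ 607.2 -180.   128. ] yaw 0.2116 x-pitch up deg 2.49 roll(y up) deg -1.28 rms 0.18
```

send_rows(
  plan="-29 -19 33 0 0",
)

```text
t: 25.35
eef_pos: [491.5, -189.1, 68.5]
tcp_rot: [3.108, -0.016, 0.205]
ft_force: [0.6, -0.8, -1.4]
opening: 0.48
```

```bash
python3 st.py 2|head -4
```

```text
[ 480.8 -183.9   61.8] [ 3.1191e+00 -2.5000e-03  2.0540e-01]
[ 482.5 -184.6   63.3] [ 3.1196e+00 -2.0000e-03  2.0490e-01]
t 25.45 at [ 482.5 -184.6   63.3] yaw 0.2049 n 2 j6 0.9 F [-0.4  1.1 -0.9] open 0.481
lean radial out 0.0135 tang(left) -0.0174 q [-0.49  0.55  1.98 -0.03  0.6   0.9 ]
```

send_rows(
  plan="29 19 -33 0 0; 0 0 0 0 0; -29 -19 33 0 0",
)

```text
t: 25.75
eef_pos: [484.6, -184.8, 65.9]
tcp_rot: [3.116, -0.006, 0.209]
ft_force: [0.1, -1.2, -2.1]
opening: 0.484
```

```bash
python3 st.py 2|head -4
```

```text
[ 475.  -180.2   59.9] [3.1262 0.0061 0.2094]
[ 476.2 -180.7   61.1] [3.1273 0.0074 0.209 ]
t 25.85 at [ 476.2 -180.7   61.1] yaw 0.209 n 2 j6 0.9 F [-0.9  0.  -0.2] open 0.478
lean radial out 0.0015 tang(left) -0.0161 q [-0.48  0.55  1.99 -0.03  0.6   0.9 ]
```

send_rows(
  plan="29 19 -33 0 0; 0 0 0 0 0; -29 -19 33 0 0",
)

```text
t: 26.15
eef_pos: [478.4, -181.2, 63.4]
tcp_rot: [3.124, 0.004, 0.212]
ft_force: [-0.1, 0.0, -3.8]
opening: 0.48
```

```bash
python3 st.py 2|head -4
```

```text
[ 468.8 -176.6   57.6] [3.1338 0.0155 0.2125]
[ 470.  -177.1   58.8] [3.1349 0.0168 0.2121]
t 26.25 at [ 470.  -177.1   58.8] yaw 0.2121 n 2 j6 0.9 F [-1.6  0.7  0.8] open 0.481
lean radial out -0.0105 tang(left) -0.0147 q [-0.48  0.55  2.   -0.03  0.6   0.9 ]
```

send_rows(
  plan="29 19 -33 0 0; 0 0 0 0 0; -29 -16 30 0 0",
)

```text
t: 26.55
eef_pos: [473.0, -180.5, 63.8]
tcp_rot: [3.132, 0.014, 0.215]
ft_force: [1.0, 0.2, -1.8]
opening: 0.478
```

```bash
python3 st.py 2|head -4; python3 mv.py 520 -202 95 .222 0
```

```text
[ 464.1 -176.6   58.7] [3.141  0.0242 0.2149]
[ 465.2 -177.    59.7] [-3.1411  0.0254  0.2143]
t 26.65 at [ 465.2 -177.    59.7] yaw 0.2143 n 2 j6 0.89 F [-0.5  0.7 -0.6] open 0.48
lean radial out -0.0215 tang(left) -0.0135 q [-0.49  0.55  2.   -0.03  0.61  0.89]
t 26.65 at [ 465.2 -177.    59.7] yaw 0.2143 n 2 j6 0.89 F [-0.5  0.7 -0.6] open 0.48
lean radial out -0.0215 tang(left) -0.0135 q [-0.49  0.55  2.   -0.03  0.61  0.89]
23.7 18.0 -18.3 -0.004 0; 23.6 18.1 -18.3 -0.004 0
```

send_rows(
  plan="24 18 -18 -0.004 0; 24 18 -18 -0.004 0",
)

```text
t: 26.85
eef_pos: [517.3, -199.7, 93.0]
tcp_rot: [-3.135, 0.033, 0.224]
ft_force: [0.0, 0.2, -0.2]
opening: 0.481
```

```bash
python3 st.py 4|tail -5; python3 wl.py w12
python3 - <<'E'
import cv2
a=cv2.imread('pics/w12.png'); cv2.imwrite('pics/w12z.png',cv2.resize(a[0:160,235:410],(700,640),interpolation=cv2.INTER_CUBIC)[:600])
E
```

```text
[ 518.3 -200.2   93.2] [-3.1372  0.0298  0.2234]
[ 516.9 -199.6   92.5] [-3.1357  0.0315  0.2233]
t 27.05 at [ 516.9 -199.6   92.5] yaw 0.2233 n 2 j6 0.88 F [ 0.8  0.3 -0.8] open 0.479
lean radial out -0.0294 tang(left) -0.0127 q [-0.48  0.56  1.84 -0.02  0.78  0.88]
-47.9 -60.4 -1.9 -0.386 95; -21.6 -74.0 -1.9 -0.386 95
[ 516.3 -199.3   92.1] [-3.13497227  0.0324086   0.22326942]
tcp px [[324.81373564 295.13503231]]
```

View pics/w12z.png

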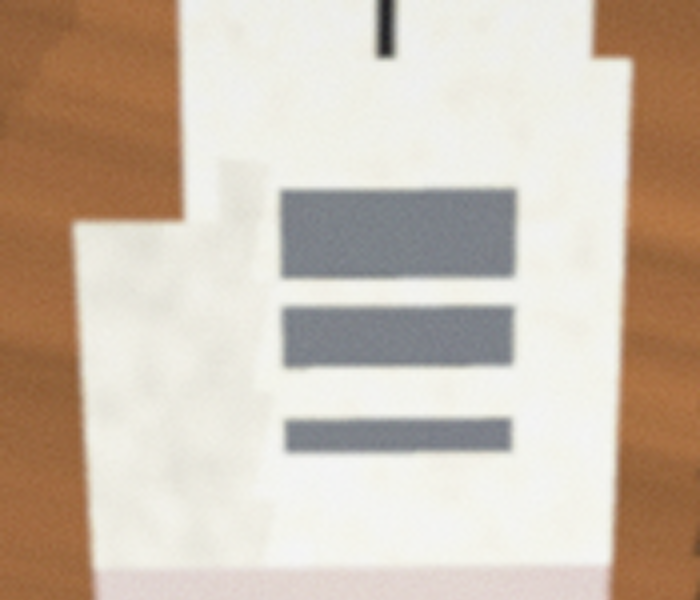

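Same plate pixels in the gripper view: corners (632,58) and (73,223), frost line at v = 567. The plate has not slipped.

```bash
python3 - <<'E'
import pickle
from pnp import *
p=pickle.load(open('w.pkl','rb'))
O=[[65,-23],[53,23],[25,23],[25,-23]]
lab=report(p,[(632,58),(73,223),(92,568),(611,567)],O)
# square axis from wrist: right edge of paper col & black line
E
python3 mv.py 549.6 -195.2 96.8 .222 0 2
```

```text
label [ 604.9 -178.3  117.4] yaw 0.2311 x-pitch up deg 0.17 roll(y up) deg 0.7 rms 0.19
t 27.1 at [ 516.3 -199.3   92.1] yaw 0.2233 n 2 j6 0.88 F [ 0.1 -0.6 -0.7] open 0.481
lean radial out -0.0306 tang(left) -0.0126 q [-0.48  0.56  1.84 -0.02  0.78  0.88]
16.6 1.7 -2.9 0.001 0; 16.6 1.7 -2.9 0.001 0
```

send_rows(
  plan="17.2 1.7 -1.9 0.005 0; 17.2 1.6 -1.9 0.005 0",
)

```text
t: 27.3
eef_pos: [547.6, -193.8, 93.6]
tcp_rot: [-3.132, 0.037, 0.212]
ft_force: [0.3, -0.3, 0.7]
opening: 0.477
```

```bash
python3 st.py 4|tail -6; python3 wl.py w13
python3 - <<'E'
import pickle
from pnp import *
p=pickle.load(open('w.pkl','rb'))
O=[[65,-23],[53,23],[25,23],[25,-23]]
report(p,[(632,58),(73,223),(92,568),(611,567)],O)
import cv2
from cell import eyes
P={n:eyes.read_camera(n) for n in('side','top')}; pickle.dump(P,open('d4.pkl','wb'))
for n in P: cv2.imwrite(f'pics/{n}13.png',P[n]['image'][:,:,::-1])
E
```

```text
[ 548.6 -193.7   93.5] [-3.1329  0.0355  0.2135]
[ 547.7 -193.7   93.4] [-3.1325  0.0363  0.2137]
[ 547.3 -193.8   93.5] [-3.1324  0.0365  0.2134]
t 27.5 at [ 547.3 -193.8   93.5] yaw 0.2134 n 2 j6 0.92 F [-0.3  0.1 -0.3] open 0.475
lean radial out -0.0359 tang(left) -0.0114 q [-0.45  0.59  1.76 -0.02  0.82  0.92]
-63.9 -60.3 -0.4 -0.391 95; -36.1 -80.1 -0.4 -0.391 95
[ 547.2 -194.    93.6] [-3.13248449  0.03636143  0.21305587]
tcp px [[326.00468897 294.69852178]]
label [ 635.6 -173.5  117.9] yaw 0.2208 x-pitch up deg 0.12 roll(y up) deg 0.88 rms 14.34
```

View pics/w13.png

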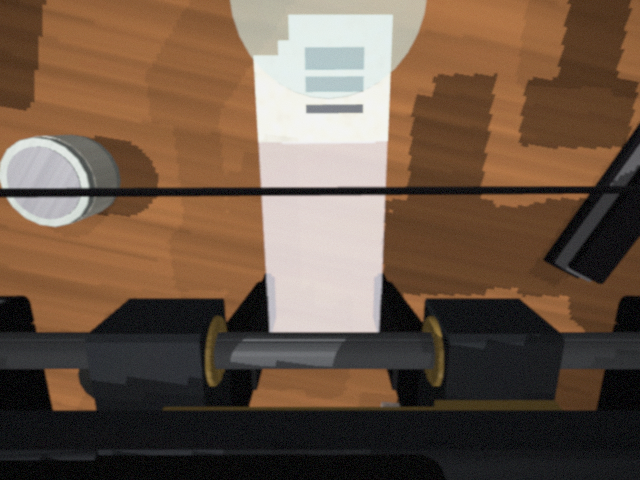

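View pics/side13.png

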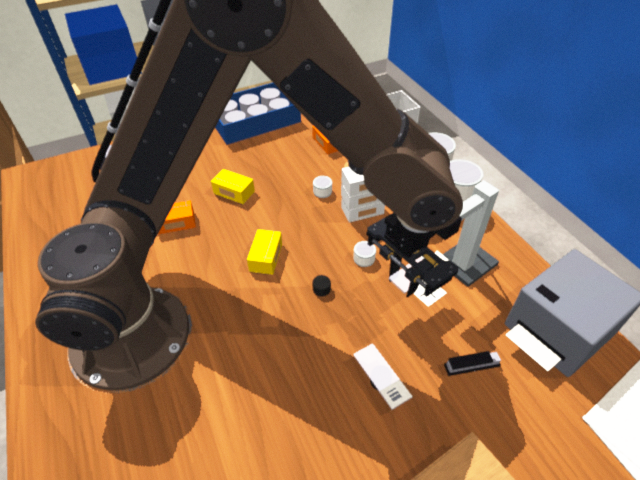

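View pics/top13.png

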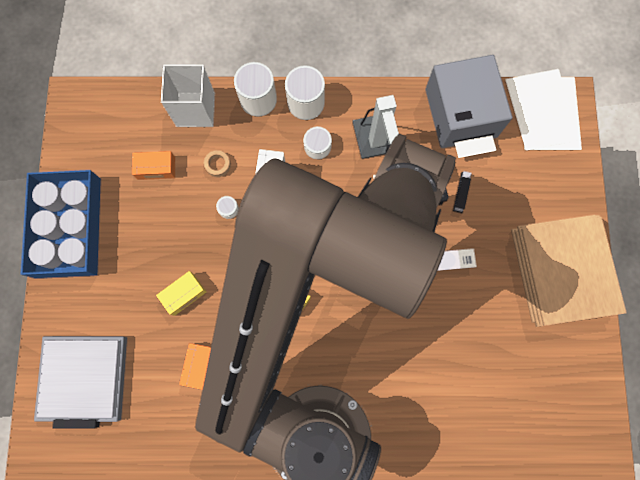

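```bash
cat > fin.py <<'E'
from cell import env
import numpy as np
from scipy.spatial.transform import Rotation as Ro
R0=Ro.from_euler('xyz',[-3.13497227,0.0324086,0.22326942]); off=R0.inv().apply(np.array([604.9,-178.3,117.4])-[516.3,-199.3,92.1])
# plate axes at w12: yaw .2311, pitch .17deg up, roll .7deg
xa=R0.inv().apply([np.cos(.2311),np.sin(.2311),np.sin(np.radians(.17))]); ya=R0.inv().apply([-np.sin(.2311),np.cos(.2311),np.sin(np.radians(.7))])
s=env.state(); R=Ro.from_euler('xyz',s['tcp_rot']); lab=s['eef_pos']+R.apply(off); X=R.apply(xa);Y=R.apply(ya)
print('t',s['t'],'F',s['ft_force'].round(1),'open',s['opening'])
print('label',lab.round(1),'yaw',np.arctan2(X[1],X[0]).round(4),'pitch',np.degrees(X[2]).round(2),'roll',np.degrees(Y[2]).round(2))
d=np.array([639.3,-174.8,120])-lab; print('err',d.round(1),'tool',R.inv().apply(d).round(1))
E
python3 fin.py
python3 - <<'E'
import pickle
from h import *
p=pickle.load(open('w.pkl','rb')); c=p['extrinsics'][:3,3]; o=np.array([639.3,-174.8]); u=np.array([np.cos(.221),np.sin(.221)]); d=c[:2]-o
print('cam',c.round(1),'reader frame',(d@u).round(1),(d@[-u[1],u[0]]).round(1))
P=pickle.load(open('d4.pkl','rb'))
cv2.imwrite('pics/s13z.png',cv2.resize(P['side']['image'][170:320,350:510,::-1],(640,600),interpolation=cv2.INTER_CUBIC))
E
```

```text
t 27.65 F [ 0.7  0.7 -1.6] open 0.47775160611927253
label [ 636.4 -174.3  118.9] yaw 0.2203 pitch -0.03 roll 0.82
err [ 2.9 -0.5  1.1] tool [ 2.7  1.1 -1.2]
cam [ 623.7 -178.2  261.5] reader frame -15.9 0.1
```

View pics/s13z.png

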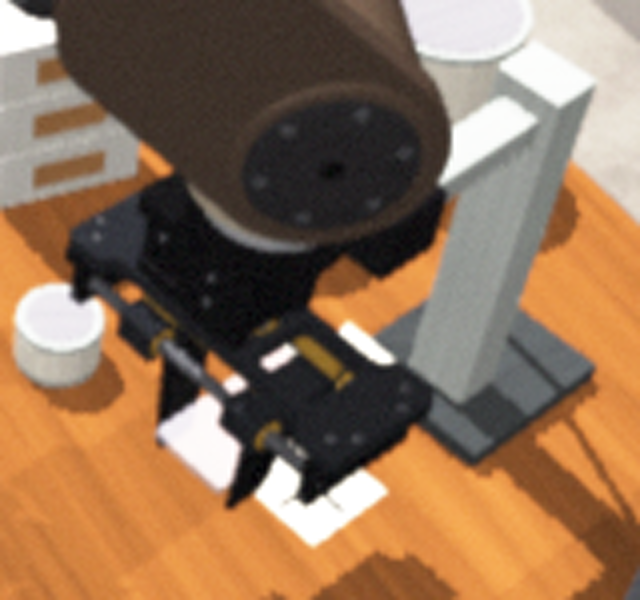

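send_rows(
  plan="2.7 1 -1.3 0 0",
)

```text
t: 27.75
eef_pos: [549.7, -194.7, 95.0]
tcp_rot: [-3.132, 0.036, 0.212]
ft_force: [-0.4, 0.1, -0.3]
opening: 0.481
```

```bash
for i in 1 2 3; do python3 fin.py; python3 -c "
from cell import eyes
eyes.read_camera('wrist');eyes.read_camera('wrist');eyes.read_camera('wrist')"; done; python3 fin.py
```

```text
t 27.75 F [-0.4  0.1 -0.3] open 0.4811762074257418
label [ 638.6 -174.7  120. ] yaw 0.22 pitch -0.06 roll 0.85
err [ 0.7 -0.1  0. ] tool [ 0.6  0.2 -0.1]
t 27.9 F [-0.4  0.3 -0.7] open 0.4785659561656132
label [ 639.3 -174.8  120.2] yaw 0.2202 pitch -0.02 roll 0.81
err [-0.   0.  -0.2] tool [ 0.  -0.   0.2]
t 28.05 F [ 1.  -0.4 -0.8] open 0.4781200808204902
label [ 639.2 -174.7  120.1] yaw 0.2203 pitch -0.03 roll 0.82
err [ 0.1 -0.1 -0.1] tool [0.  0.1 0.1]
t 28.2 F [ 0.7 -0.6 -0.6] open 0.4801617002125023
label [ 639.3 -174.6  120.1] yaw 0.2204 pitch -0.03 roll 0.82
err [ 0.  -0.2 -0.1] tool [-0.   0.2  0.1]
```

Steady and on target, with no contact force showing. Handing in.

```bash
python3 -c "
from cell import job_done
print(job_done())"
```

```text
the job is handed in; nothing more can be done
None
```

The job is handed in at t ≈ 28 s, with all three parts done. The hand-in gave no verdict.

**Stack:** I placed both loose white cartons one on the other on carton_base. A wrist-camera fit put the top carton about 2 mm from the base's centre, with the yaws agreeing to about 0.001 rad.

**Plate:** I gripped the notched plate by its plain end and I'm still holding it at the reader. The last readings were steady:

| Check | Reading |
|---|---|
| Middle of the label | within about 0.3 mm of the point aimed for, 120 mm above the table |
| Yaw | 0.220 rad, against about 0.221 rad for the reader |
| Pitch | 0.0° |
| Roll | 0.8° |
| Wrist force | sensor noise, about 1 N |

**Checks that disagreed or failed:**
- **Reader position:** the top camera placed the reader's origin about 3–4 mm farther out in x than the side and wrist cameras did. I used 639.3 mm, close to the side and wrist values.
- **Tool tilt:** the tool drifted up to about 4° from vertical over repeated moves. I worked most of that out with small back-and-forth strokes before picking up the plate and again while holding it.
- **Last plate check:** at the reader, the head blocks the wrist camera's view and the direct plate fit failed there. The final plate numbers come from the arm's pose and the in-grip fit made about 35 mm earlier.
- **Clearance at the reader:** the wrist camera sits only about 20 mm above the reader's head. I judged it free of contact by the force readings, not by a clear view.

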